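# Hinge, load and lock a printing bed

### The job

Get the printing bed ready: lay the green gate bar's knuckle over the bed's knuckle with the gate swung open about 45 degrees, and push the orange-headed pin down through both until its head is fully home. Then lay the carved block face up against the fence between the blue lines and swing the gate fully shut against the stop post. Last, drop every hammer-head bolt from the rack into the slotted strut along the shut gate, at any spots between the hinge and the gate's free end, turn each a quarter turn so that it catches under the lips with its wing across the slot, and leave the ink jar alone.

Things in the scene. Friction and masses are not known exactly. Their poses are not given: they have to be found in the camera images.
- bed: fixed wooden printing bed, flat top 30 mm above the table. Origin on the table; the bed spans x -160 to +110, y -125 to +125 mm; x away from the robot, y left, z up. The shut gate lies along y at x = -28 mm, from the hinge (y = +100) to y = -72 mm, its free end at a steel stop post (14 mm square, 20 mm above the bed, near face x = -15, centre y = -65 mm).
- strut_mid (a point): middle of the slot of the aluminium strut sunk flush in the bed, at the bed's top (bed x = -60, y = 0, z = 30 mm); slot runs along the bed's y, full width. Slot 16 mm wide between lips 5 mm thick; channel below 38 mm wide, 19 mm deep. A bolt goes in with its head along y; collar on the lips its origin is 16 mm below this point; turned 90 degrees its head is caught. Axes as the bed.
- bed_hinge (a point): centre of the top of the bed's fixed hinge knuckle: a dark steel boss, 26 mm square, standing 14 mm above the bed's top (44 mm above the table), with a vertical hole of 14.5 mm diameter through to the table. At x = -28, y = +100 mm in the bed's frame; axes as the bed.
- block_home (a point): point on the bed's top where the block's origin belongs, block's x along the bed's x (bed x = +31, y = -10 mm). The block's far end then touches the dark steel fence (18 mm high above the bed, near face at bed x = +76 mm, along y from -90 to +70 mm). Blue painted lines at bed y = -42 and +22 mm run beside this place. Axes as the bed.
- gate: loose green gate bar, flat on the table at the start. Origin on the vertical 14.5 mm hole's axis, level with the bar's underside. Bar x = 20 to 172 mm, 24 wide (y), 26 high; steel knuckle 36 mm square, 14.5 to 34.5 mm above the underside, goes over the bed's knuckle while the bar rests on the bed. 0.35 kg, mass centre x = 78 mm. Shut: its x along the bed's -y; opens towards the bed's -x.
- gate_end (a point): middle of the gate bar's free end face, 172 mm from the hole's axis, 13 mm above the bar's underside; axes as the gate.
- pin: hinge pin, upright in its stand: steel shank 12 mm thick, 60 mm long, tapering to a 4 mm tip over the last 14 mm, and an orange head 24 mm square (x, y) and 34 mm high. Origin at the tip, z up; the head's underside is 60 mm above it. Fully home, the head rests on the gate's knuckle and the tip is about 4.5 mm above the table. 0.1 kg.
- pin_stand: fixed wooden stand, 60 mm square, 66 mm high, with a 14.5 mm hole holding the pin, whose head rests on top. Origin under its centre.
- block: loose printing block: wooden base with a green carved linoleum face, 90 mm (x) x 60 mm (y) x 24 mm high. Origin at the centre of its underside, face up (z). Lies on the table at the start. 0.22 kg.
- rack: fixed dark wooden rack, 120 mm (x) x 116 mm (y) x 26 mm high, with four pockets, 35 mm (x) x 15.5 mm (y), 18 mm deep, at x = +-32 mm, y = +-30 mm, for the bolts, whose collars rest on its top. Origin under its centre.
- ink_jar: bystander: green glass jar of ink with a black lid, 60 mm diameter, 70 mm high, standing near the bed; leave alone. Origin under its centre.
- bolt1: hammer-head bolt, upright in a rack pocket, may be absent. Origin under its foot, z up. Hammer head 32 (x) x 12 (y) x 8 mm high; shank 11 mm thick; round collar 30 mm wide, 16 to 22 mm above the origin; neck 16 mm; red wing 40 (x, parallel to the head) x 14 (y) x 30 mm high, 48 to 78 mm above the origin. 0.12 kg.
- bolt2: hammer-head bolt, upright in a rack pocket, may be absent. Origin under its foot, z up. Hammer head 32 (x) x 12 (y) x 8 mm high; shank 11 mm thick; round collar 30 mm wide, 16 to 22 mm above the origin; neck 16 mm; red wing 40 (x, parallel to the head) x 14 (y) x 30 mm high, 48 to 78 mm above the origin. 0.12 kg.
- bolt3: hammer-head bolt, upright in a rack pocket, may be absent. Origin under its foot, z up. Hammer head 32 (x) x 12 (y) x 8 mm high; shank 11 mm thick; round collar 30 mm wide, 16 to 22 mm above the origin; neck 16 mm; red wing 40 (x, parallel to the head) x 14 (y) x 30 mm high, 48 to 78 mm above the origin. 0.12 kg.
- bolt4: hammer-head bolt, upright in a rack pocket, may be absent. Origin under its foot, z up. Hammer head 32 (x) x 12 (y) x 8 mm high; shank 11 mm thick; round collar 30 mm wide, 16 to 22 mm above the origin; neck 16 mm; red wing 40 (x, parallel to the head) x 14 (y) x 30 mm high, 48 to 78 mm above the origin. 0.12 kg.

How it is judged:
On the way, in this order (a step that is already met when the one before it is completed fails the run):
1. the pin is home through both knuckles while the gate stands open (horizontal distance between each of gate, pin and bed_hinge below 0.005 m and z of gate in the frame of bed below 0.034 m and z of pin in the frame of bed below 0.009 m and angle between the z axis of pin and the z axis of bed, either way round below 0.12 rad and x of gate_end in the frame of bed below -0.095 m), for 0.2 s.
2. the block lies against the fence and the pinned gate is shut (horizontal distance between each of gate, pin and bed_hinge below 0.005 m and z of each of gate, block in the frame of bed below 0.034 m and z of pin in the frame of bed below 0.009 m and angle between the z axis of pin and the z axis of bed, either way round below 0.12 rad and x of block in the frame of bed between 0.023 and 0.034 m and y of block in the frame of bed between -0.025 and 0.005 m and angle between the x axis of block and the x axis of bed, either way round below 0.15 rad and angle between block's own z axis and vertical below 0.1 rad and x of gate_end in the frame of bed between -0.038 and -0.018 m and y of gate_end in the frame of bed below -0.05 m), for 0.2 s.
At the end, for the whole second after the job is handed in: Pin home (within 4 mm) through both knuckles; gate shut (end within 10 mm); block flat, within 8 mm of the fence, 15 mm of mid-place sideways, 8 degrees of square; every bolt in the strut along the gate (bed y -82 to 70 mm), collar on the lips, wing within 20 degrees of square across; at rest (all of step 2 and linear speed of each of gate, pin, block, bolt1, bolt2, bolt3, bolt4 below 0.02 m/s and x of bolt1 in the frame of bed between -0.067 and -0.053 m and y of bolt1 in the frame of bed between -0.082 and 0.07 m and z of bolt1 in the frame of bed between 0.009 and 0.0185 m and angle between the x axis of each of bolt1, bolt2, bolt3, bolt4 and the x axis of bed, either way round below 0.35 rad and angle between each of bolt1, bolt2, bolt3, bolt4's own z axis and vertical below 0.15 rad and x of bolt2 in the frame of bed between -0.067 and -0.053 m and y of bolt2 in the frame of bed between -0.082 and 0.07 m and z of bolt2 in the frame of bed between 0.009 and 0.0185 m and x of bolt3 in the frame of bed between -0.067 and -0.053 m and y of bolt3 in the frame of bed between -0.082 and 0.07 m and z of bolt3 in the frame of bed between 0.009 and 0.0185 m and x of bolt4 in the frame of bed between -0.067 and -0.053 m and y of bolt4 in the frame of bed between -0.082 and 0.07 m and z of bolt4 in the frame of bed between 0.009 and 0.0185 m); the robot touches nothing.
It fails at once if the ink jar is disturbed (moved more than 30 mm) (distance of ink_jar from where it was at the start of the episode above 0.03 m).
Of bolt1, bolt2, bolt3, bolt4 only 2 to 3 are there at a start; the rules pass over those that are not, and their reading is None.
At some moment in a run one of gate, block may be knocked a few centimetres aside while the robot is not near it.
It also fails if it takes over 210 s, if anything falls off the work surface, if the arm or the gripper's body presses on something with over 40 N, if the wrist force passes 120 N, or if a joint passes its speed limit or range.

### The arm

A 6-joint arm with a two-finger parallel gripper is mounted at the origin on the work surface. World frame = base frame: x ahead of the robot, y to its left, z up, the work surface at z = 0. Lengths are in m, angles in rad, forces in N, time in s.
With the tool pointing down it reaches from about 0.275 to 1 m from the base axis. Payload 8.4 kg.
Tool frame: the origin (TCP) lies midway between the tips of the shut fingers; the grasp point (between the pads) lies 19 mm behind it; y points along the fingers, z is the direction in which the jaws open and shut, and the axes are right-handed (so a half turn about y gives the same grasp; the last joint's range is limited). The gripper opens to 85 mm and grips with 20 to 120 N. Pads are 22 mm wide; open, the fingers measure 114 mm over their backs; the gripper's body (76 mm by 85 mm) begins 54 mm behind the grasp point. The pads swing forward as they close: fully open they stand 13 mm farther back than shut.
Start: joints at [-1.26, 0.353, 1.633, -0, 1.155, -0.002], TCP at [0.192, -0.595, 0.231] pointing down, gripper open.
Joint ranges: [-2.63, 2.63], [-0.92, 2.1], [0.06, 2.66], [-1.3, 4.44], [0, 2.69], [-3.02, 3.02]. Speed limits (rad/s): [2.22, 2.22, 2.79, 3.14, 3.14, 3.14].

### API

Orientations are given as a rotation vector (axis times angle).
In Python, from bench import bot, viewer, workorder, spotter gives the robot as it stands. Calls block until the motion is done:
- bot.move_to(position, orientation): joint-space move of the TCP to a pose.
- bot.movel(position, feed=0.15, ori=None): straight line of the TCP; ori=None keeps the orientation; feed is the mean speed in m/s.
- bot.move_j(angles): joint-space move.
- bot.release() and bot.close_gripper(): open the fingers fully, or close them until they stop; the grip force is fixed at half the most.
- bot.wait(seconds).
- bot.ik(position, orientation): joint angles nearest the present ones, or None.
- bot.read_state(): the state.
- viewer.camera(name): name is "side" or "top" or "wrist"; returns a dict with "pixels" (420x560x3 uint8, red, green, blue), "intrinsics" (3x3 intrinsics, pixels), "R" (3x3) and "t" (3): a world point X has camera coordinates R X + t. Camera axes: x right, y down, z forward; pixel columns grow to the right and rows downward; lengths in m; the calibration is good to about 2 mm. A picture is of the moment at which its call begins. There is no depth.
A pose or a line that the arm cannot do raises bot.MotionError and nothing moves.
- workorder.hand_in(): hands the job in, once; it reports no verdict.
Trained networks look in a picture, given as the dict that the camera call returned (one of the last four; its "shot" number tells which), for a name from the list of things; names that differ only in an ending like _2 or _b are one class to them, and where a whole thing is asked for, a point or a joint stands for the part that bears it (a point fixed in the world has none). Each returns a list of dicts, best first, with "conf" (0 to 1); they miss things now and then, are a little off and sometimes report something else, mostly with a low value. They report only what shows in the picture. A call takes as long as a camera call.
- spotter.cut_out(name, picture): "pixels" (420x560 bool, what is visible of it) and "rect" ([left, top, right, bottom] in pixels, round what is visible of it).
The state is a dict: "time_s": time; "joint_positions": joint angles; "qvel": joint speeds; "effort": joint torques, N m; "position": TCP position; "orientation": TCP orientation; "ft_force": force on the tool from outside, world axes, zero at the start; "wrist_torque": the same for the moment, N m; "opening": finger opening in m.
Only numpy, scipy, OpenCV 4.12 (cv2) and the standard library are available. Lean on these libraries where they do the work, as an engineer would, in place of code of your own. Each camera call takes 0.05 s, during which the arm holds its last target.

## Working session

There is one attempt and no reset: what is moved stays moved. The work goes in short steps, each a Python script; the robot and the scene stay as the last script left them, time stands still between calls to the robot, and variables do not carry over. Pictures are saved under pics/ and viewed, and the job is handed in when it is done.

```bash
ls; mkdir -p pics
python3 - <<'E'
from bench import bot, viewer, workorder, spotter
import cv2
print(bot.read_state())
for n in ("side","top","wrist"):
    c=viewer.camera(n); cv2.imwrite(f"pics/{n}0.png",cv2.resize(c["pixels"][:,:,::-1],(784,588)))
    print(n,c["intrinsics"],c["R"],c["t"])
E
```

```text
pics
{'time_s': 0.0, 'joint_positions': array([-1.26040406e+00,  3.53691416e-01,  1.63413335e+00,  1.80645239e-06,
        1.15521736e+00, -2.40627827e-03]), 'qvel': array([ 1.32775780e-03, -1.28937589e-03, -2.60011381e-05, -1.34764760e-03,
        1.22233874e-03, -2.45021550e-03]), 'effort': array([-2.06538214e-03, -6.05261850e+01, -3.42068160e+01, -2.18614796e-04,
        9.33528703e-03,  2.62637059e-05]), 'position': array([ 0.19217547, -0.59421234,  0.23053501]), 'orientation': array([-0.32391824,  2.05422285, -2.05124583]), 'ft_force': array([ 0.92208486,  0.62936472, -0.41022241]), 'wrist_torque': array([-0.01909862,  0.02351718,  0.0173516 ]), 'opening': 0.08528404964478067}
side [[511.34349024   0.         277.16948725]
 [  0.         511.34349024 212.32948174]
 [  0.           0.           1.        ]] [[-0.98780515 -0.15484126  0.01628391]
 [-0.099321    0.54614056 -0.83178472]
 [ 0.11990129 -0.82325857 -0.55485945]] [0.50862119 0.12797763 1.29154716]
top [[389.44757707   0.         277.03473311]
 [  0.         389.44757707 210.32743889]
 [  0.           0.           1.        ]] [[ 0.00388931 -0.99997613 -0.00571095]
 [-0.99561362 -0.00333835 -0.0935007 ]
 [ 0.09347941  0.00604955 -0.99560283]] [-0.02376132  0.52815844  0.92247049]
wrist [[376.45378713   0.         277.42855435]
 [  0.         376.45378713 209.73998016]
 [  0.           0.           1.        ]] [[ 0.30791231 -0.95141297 -0.0018378 ]
 [-0.91003576 -0.29508349  0.29113682]
 [-0.27753365 -0.08797215 -0.95667966]] [-0.62400632 -0.0386965   0.37914048]
```

View pics/top0.png

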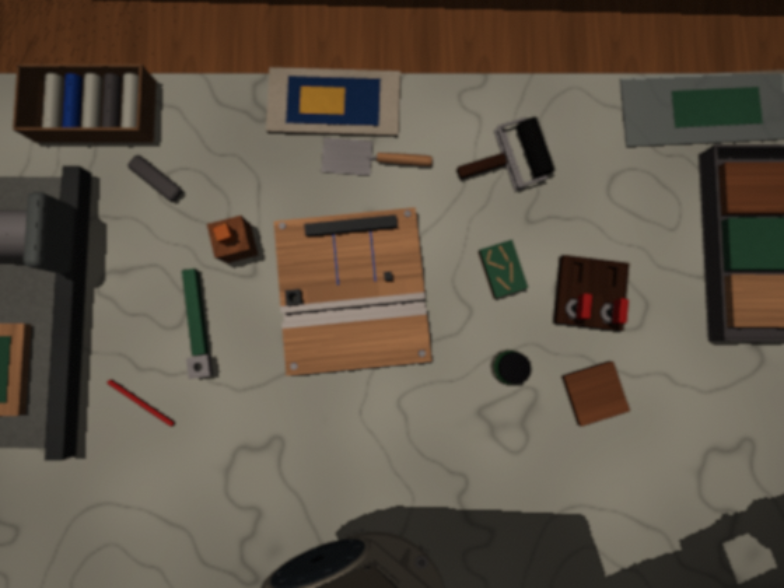

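View pics/side0.png

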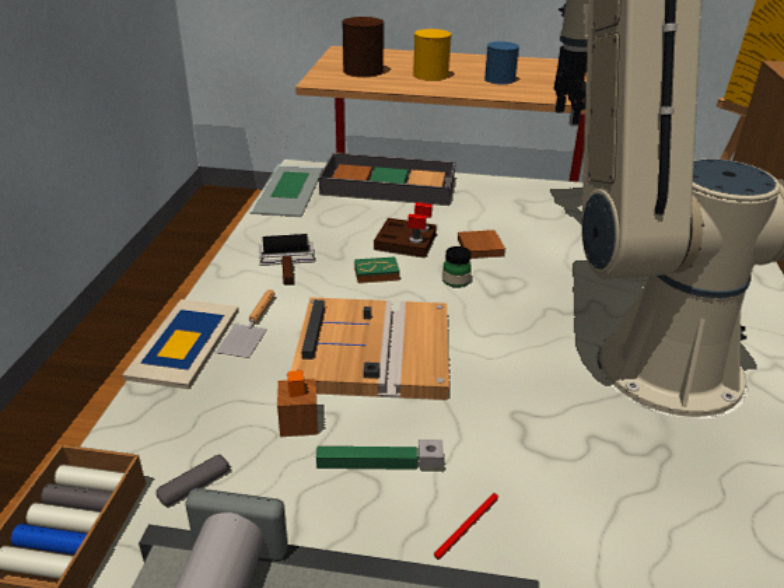

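View pics/wrist0.png

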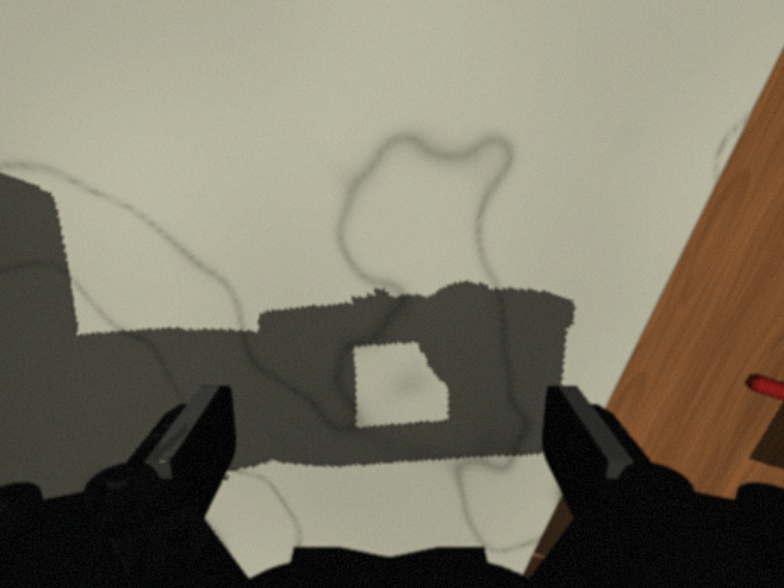

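```bash
cat > H.py <<'E'
from bench import bot, viewer, workorder, spotter
import numpy as np, cv2
from scipy.optimize import minimize
from scipy.spatial.transform import Rotation as Rn
def box(x0,x1,y0,y1,z0,z1): return np.array([[x,y,z] for x in(x0,x1) for y in(y0,y1) for z in(z0,z1)])/1000.
def cyl(r,z0,z1,n=24):
    a=np.linspace(0,2*np.pi,n,endpoint=False); return np.array([[r*np.cos(t),r*np.sin(t),z] for t in a for z in(z0,z1)])/1000.
M={'gate':[box(20,172,-12,12,0,26),box(-18,18,-18,18,14.5,34.5),box(17,21,-12,12,14.5,26)],
'pin':[box(-12,12,-12,12,60,94)],'pin_stand':[box(-30,30,-30,30,0,66)],
'block':[box(-45,45,-30,30,0,24)],'rack':[box(-60,60,-58,58,0,26)],
'bed':[box(-160,110,-125,125,0,30)],'bolt':[box(-20,20,-7,7,48,78)],'ink_jar':[cyl(30,0,70)]}
def proj(c,X):
    p=X@c['R'].T+c['t']; p=p@c['intrinsics'].T; return p[:,:2]/p[:,2:]
def place(P,x,y,yaw,z=0):
    cs,s=np.cos(yaw),np.sin(yaw); Rz=np.array([[cs,-s,0],[s,cs,0],[0,0,1]]); return P@Rz.T+[x,y,z]
def sil(c,parts,pose,z,blur=2.):
    S=4; im=np.zeros((420,560),np.uint8)
    for P in parts:
        q=proj(c,place(P,*pose,z)); h=cv2.convexHull(q.astype(np.float32))
        cv2.fillConvexPoly(im,np.round(h*16).astype(np.int32),255,cv2.LINE_AA,4)
    return im
def soft(m,b=1.5): return cv2.GaussianBlur(m.astype(np.float32),(0,0),b)
def fit(name,cams,masks,init,z=0,parts=None,yaws=None):
    parts=parts or M[name]
    T=[soft(m.astype(np.float32)) for m in masks]; n=sum(t.sum() for t in T)
    def cost(p):
        return sum(np.abs(soft(sil(c,parts,(p[0]/100,p[1]/100,p[2]/.2*.2),z)/255.)-t).sum() for c,t in zip(cams,T))/n
    best=None
    for yw in (yaws if yaws is not None else [init[2]]):
        x0=np.array([init[0]*100,init[1]*100,yw])
        sx=np.array([x0,x0+[2,0,0],x0+[0,2,0],x0+[0,0,.3]])
        r=minimize(cost,x0,method='Nelder-Mead',options=dict(initial_simplex=sx,xatol=.005,fatol=1e-5,maxiter=300))
        r=minimize(cost,r.x,method='Nelder-Mead',options=dict(initial_simplex=r.x+np.array([[0,0,0],[.5,0,0],[0,.5,0],[0,0,.08]]),xatol=.003,fatol=1e-5,maxiter=300))
        if best is None or r.fun<best.fun: best=r
    p=best.x; return np.array([p[0]/100,p[1]/100,p[2]]),best.fun
def back(c,uv,z):
    d=np.linalg.inv(c['intrinsics'])@np.array([uv[0],uv[1],1.]); d=c['R'].T@d; o=-c['R'].T@c['t']
    return o+d*(z-o[2])/d[2]
def ori(phi):
    z=np.array([np.cos(phi),np.sin(phi),0]); y=np.array([0,0,-1.]); x=np.cross(y,z)
    return Rn.from_matrix(np.stack([x,y,z],1)).as_rotvec()
def ctr(m):
    v,u=np.nonzero(m); return u.mean(),v.mean()
def save(c,fn,scale=1.4,roi=None):
    im=c['pixels'][:,:,::-1]
    if roi: im=im[roi[1]:roi[3],roi[0]:roi[2]]
    im=cv2.resize(im,None,fx=scale,fy=scale,interpolation=cv2.INTER_CUBIC); cv2.imwrite(fn,im)
E
python3 - <<'E'
from H import *
ct=viewer.camera("top"); cs=viewer.camera("side")
vis={'top':ct['pixels'][:,:,::-1].copy(),'side':cs['pixels'][:,:,::-1].copy()}
zc={'gate':20,'pin':77,'pin_stand':60,'block':24,'rack':26,'bed':30,'ink_jar':70,'bolt1':70}
for n in zc:
    ms=[];
    for nm,c in(('top',ct),('side',cs)):
        r=spotter.cut_out(n,c)
        for d in r: print(n,nm,round(d['conf'],2),d['rect'],d['pixels'].sum())
        ms.append(r[0]['pixels'] if r else None)
        if r: cs_,_=cv2.findContours(r[0]['pixels'].astype(np.uint8),0,2); cv2.drawContours(vis[nm],cs_,-1,(255,0,255),1)
    if n=='bolt1' or any(m is None for m in ms): continue
    p0=back(ct,ctr(ms[0]),zc[n]/1000.)
    p,f=fit(n,[ct,cs],ms,[p0[0],p0[1],0],0,yaws=[0] if n=='ink_jar' else np.arange(0,2*np.pi,.6) if n=='gate' else [-.5,0,.5,1,1.5] )
    pt,ft=fit(n,[ct],ms[:1],p,0)
    ps,fs=fit(n,[cs],ms[1:],p,0)
    print(n,p.round(4),round(f,3),'top',pt.round(4),round(ft,3),'side',ps.round(4),round(fs,3),bot.read_state()['time_s'])
for k in vis: cv2.imwrite(f'pics/m_{k}.png',cv2.resize(vis[k],None,fx=1.4,fy=1.4))
E
```

```text
gate top 0.83 [132.7, 192.6, 152.3, 273.3] 1111
pin top 0.46 [154.0, 159.3, 167.8, 173.6] 143
pin side 0.65 [202.1, 264.6, 218.3, 285.8] 208
pin [0.6225 0.2455 0.2981] 0.341 top [0.6229 0.2482 0.9002] 0.409 side [0.6243 0.2426 0.3094] 0.206 0.45
pin_stand top 0.76 [151.2, 156.6, 186.2, 188.7] 697
pin_stand top 0.48 [344.7, 170.8, 377.8, 216.6] 966
pin_stand side 0.91 [197.7, 269.6, 225.4, 314.3] 1039
pin_stand [0.6216 0.2489 1.8334] 0.29 top [0.6221 0.2463 1.9142] 0.435 side [0.621  0.2508 1.846 ] 0.172 0.55
block top 0.96 [341.1, 173.0, 376.6, 216.8] 999
block side 0.66 [253.1, 183.6, 286.8, 204.1] 542
block [ 0.5752 -0.2235  0.3114] 0.082 top [ 0.5744 -0.2238  0.3307] 0.062 side [ 0.575  -0.2202  0.25  ] 0.097 0.65
rack top 0.86 [393.1, 180.6, 451.3, 236.3] 2083
rack side 0.98 [269.9, 153.8, 315.4, 183.9] 813
rack [ 0.534  -0.3765 -0.1299] 0.29 top [ 0.534  -0.3765 -0.1299] 0.292 side [ 0.5323 -0.3759 -0.1051] 0.281 0.75
bed top 0.62 [198.2, 146.8, 308.8, 271.0] 11448
bed top 0.55 [131.7, 191.9, 154.1, 272.8] 1094
bed side 0.61 [206.8, 212.5, 322.6, 287.1] 7104
bed [0.5597 0.0437 0.0971] 0.046 top [0.5597 0.0438 0.0966] 0.026 side [0.5598 0.0437 0.0971] 0.077 0.85
ink_jar top 0.37 [127.2, 193.1, 150.9, 270.1] 1077
ink_jar side 0.81 [317.6, 175.7, 341.5, 203.1] 514
ink_jar side 0.58 [210.7, 214.5, 320.3, 286.4] 7056
ink_jar [0.4822 0.2943 0.0546] 1.809 top [0.4184 0.2911 0.6335] 0.982 side [ 2.7422 -3.7857 18.0546] 1.0 0.95
bolt1 top 0.83 [403.8, 211.5, 422.4, 227.6] 266
bolt1 top 0.68 [430.6, 214.5, 451.2, 231.6] 280
bolt1 side 0.75 [292.1, 153.0, 305.3, 173.7] 212
bolt1 side 0.42 [294.6, 147.9, 307.8, 152.3] 96
bolt1 side 0.22 [196.5, 270.7, 225.7, 312.6] 936
```

View pics/m_top.png

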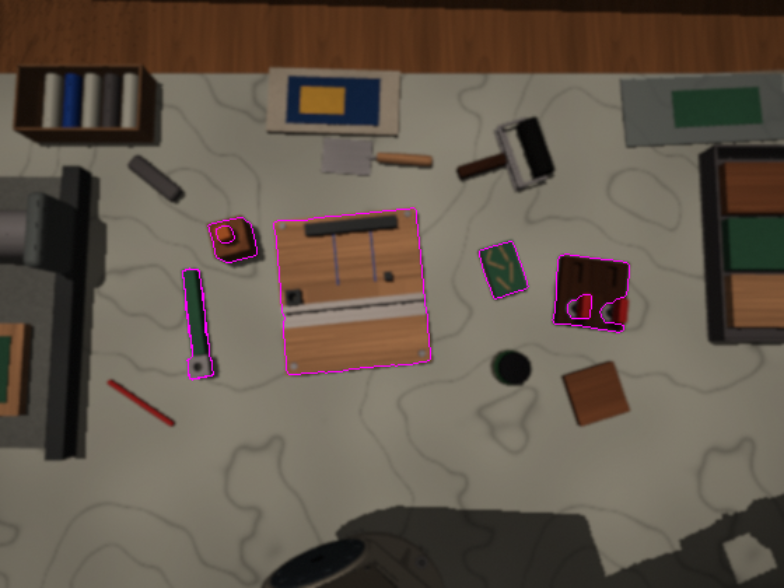

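```bash
cat >> H.py <<'E'
BED=np.array([.5597,.0437,.097])
def bedw(x,y,z=0,B=None):
    B=BED if B is None else B
    return place(np.array([[x,y,z]]),*B)[0]
def tob(p,B=None):
    B=BED if B is None else B
    d=np.asarray(p)[:2]-B[:2]; c,s=np.cos(B[2]),np.sin(B[2]); return np.array([c*d[0]+s*d[1],-s*d[0]+c*d[1]])
E
python3 - <<'E'
from H import *
c=viewer.camera("wrist"); st=bot.read_state()
Rt=Rn.from_rotvec(st['orientation']).as_matrix(); o=-c['R'].T@c['t']
print('cam pos in tool',Rt.T@(o-st['position']),'axes',(c['R']@Rt).round(3))
ct=viewer.camera("top")
r=spotter.cut_out('gate',ct)
for d in r: print(d['conf'],d['rect'])
p,f=fit('gate',[ct],[r[0]['pixels']],[.50,.29,.05],0); print(p,f)
for phi in np.arange(-np.pi,np.pi,np.pi/4):
    q=bot.ik([.5,.25,.25],ori(phi)); print(round(phi,2),None if q is None else np.round(q,2))
E
```

```text
cam pos in tool [-7.34732001e-02 -1.42195467e-01 -7.79924470e-05] axes [[-0.     0.001  1.   ]
 [ 0.957 -0.291  0.   ]
 [ 0.291  0.957 -0.   ]]
0.65 [131.5, 193.3, 154.1, 271.8]
0.26 [197.4, 149.0, 305.7, 267.5]
[0.40272291 0.29915334 0.1709514 ] 0.15510861575603485
-3.14 [ 0.46  0.23  1.76 -0.    1.15 -2.68]
-2.36 [0.46 0.23 1.76 0.   1.15 2.82]
-1.57 [ 0.46  0.23  1.76 -0.    1.15  2.03]
-0.79 [ 0.46  0.23  1.76 -0.    1.15  1.25]
0.0 [0.46 0.23 1.76 0.   1.15 0.46]
0.79 [ 0.46  0.23  1.76  0.    1.15 -0.32]
1.57 [ 0.46  0.23  1.76  0.    1.15 -1.11]
2.36 [ 0.46  0.23  1.76  0.    1.15 -1.9 ]
```

Run:
```python
from H import *
bot.move_to([.43,.30,.30],ori(np.pi/2+.1))
c=viewer.camera("wrist"); cs=viewer.camera("side"); ct=viewer.camera("top")
save(c,'pics/w1.png')
ms=[]
for k in (c,ct,cs):
    r=spotter.cut_out('gate',k)
    for d in r: print(d['conf'],d['rect'],d['pixels'].sum())
    ms.append(r[0]['pixels'] if r else None)
pw=None
for cams,mm in (([c],ms[:1]),([c,ct],ms[:2])):
    if any(m is None for m in mm): continue
    p,f=fit('gate',cams,mm,[.41,.295,.14],0,yaws=[0,.14,.3]); print(p,f)
    np.save('gate0.npy',p)
    im=c['pixels'][:,:,::-1].copy()
    for P in M['gate']:
        h=cv2.convexHull(proj(c,place(P,*p)).astype(np.float32)); cv2.polylines(im,[np.round(h).astype(np.int32)],True,(255,0,255),1)
    cv2.imwrite('pics/w1f.png',cv2.resize(im,None,fx=1.4,fy=1.4))
print(bot.read_state()['time_s'])
```

```text
0.72 [264.7, 125.2, 300.4, 283.0] 3436
0.83 [129.9, 191.7, 153.8, 271.6] 1057
0.77 [230.7, 313.1, 317.6, 336.4] 1366
[0.40296147 0.30263774 0.15766677] 0.16108982264995575
[0.40324224 0.30232865 0.16088067] 0.1658179759979248
4.7417
```

View pics/w1f.png

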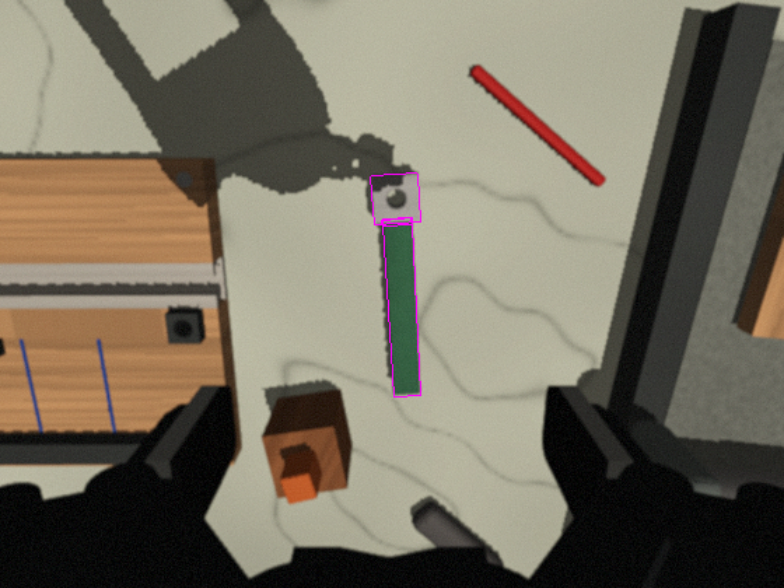

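Run:
```python
from H import *
c=viewer.camera("wrist"); ct=viewer.camera("top")
p=np.load('gate0.npy')
print('gate hole',back(c,(396/1.4,198.5/1.4),.0345), p)
print('hinge',back(c,(183/1.4,327/1.4),.044),'bed pred',bedw(-.028,.1,.044))
print('pin head top', back(c,(299/1.4,489/1.4),.100))
save(c,'pics/w2.png',4,(90,200,190,350))
# bed hinge from top cam
print('proj hinge top',proj(ct,bedw(-.028,.1,.044)[None])*1.4)
for n in('pin','pin_stand'):
    for d in spotter.cut_out(n,c): print(n,d['conf'],d['rect'],back(c,ctr(d['pixels']),.1 if n=='pin' else .05))
```

```text
gate hole [0.40243492 0.30306464 0.0345    ] [0.40324224 0.30232865 0.16088067]
hinge [0.52034081 0.14285859 0.044     ] bed pred [0.52214683 0.14051818 0.044     ]
pin head top [0.6211717  0.25038834 0.1       ]
proj hinge top [[292.41052039 296.64256395]]
pin 0.92 [197.8, 318.6, 232.0, 360.1] [0.60906482 0.25084441 0.1       ]
pin_stand 0.68 [186.0, 278.2, 253.6, 356.8] [0.60642138 0.25039975 0.05      ]
```

View pics/w2.png

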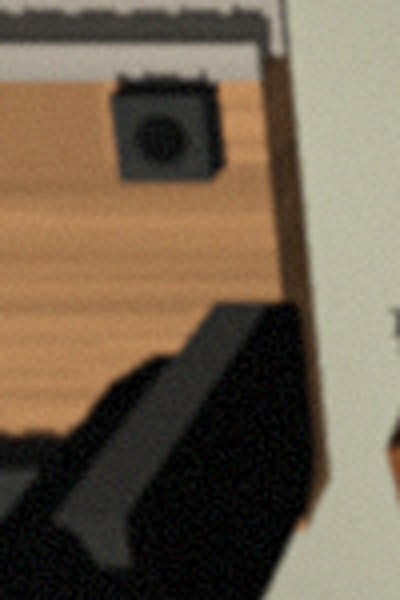

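Run:
```python
from H import *
p=np.load('gate0.npy'); p[:2]=[.4028,.3027]
y=p[2]; phi=y+np.pi/2
g=p[:2]+.080*np.array([np.cos(y),np.sin(y)])
bot.move_to([*g,.12],ori(phi))
bot.movel([*g,.004],.12)
print(bot.read_state()['ft_force'])
bot.close_gripper(); st=bot.read_state(); print(st['opening'],st['ft_force'],st['position'])
bot.movel([*g,.16],.12); bot.wait(.3)
st=bot.read_state(); print(st['opening'],st['ft_force'],st['wrist_torque'])
c=viewer.camera('wrist'); save(c,'pics/w3.png')
Rt=Rn.from_rotvec(st['orientation']).as_matrix()
print(st['time_s'])
```

```text
[0.46754456 1.10937649 1.08702177]
0.02299105876343325 [-0.85319661 -0.22837809  5.62010771] [0.48199463 0.31564501 0.00437904]
0.023026789435305214 [ 0.44528303 -0.69633431 -3.27626338] [ 0.0358098  -0.05984628  0.01519294]
9.175
```

View pics/w3.png

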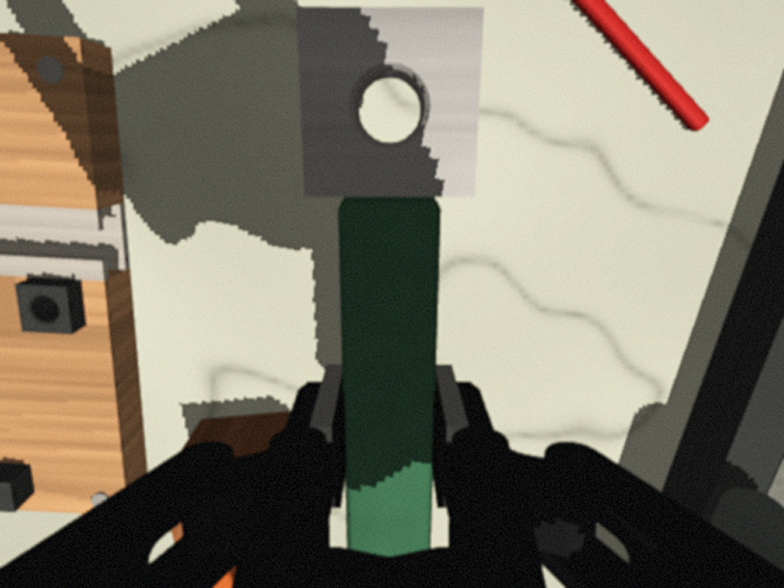

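Run:
```python
from H import *
c=viewer.camera('wrist'); st=bot.read_state(); Rt=Rn.from_rotvec(st['orientation']).as_matrix(); T=st['position']
im=np.array([[297,9],[484,8],[476,196],[305,196]])/1.4
# order in gate coords: image up = -x gate, image right = tool z = gate y
obj=np.array([[-18,-18,34.5],[-18,18,34.5],[18,18,34.5],[18,-18,34.5]])/1000.
ok,rv,tv=cv2.solvePnP(obj,im,c['intrinsics'],None)
Rg=c['R'].T@Rn.from_rotvec(rv[:,0]).as_matrix(); tg=c['R'].T@(tv[:,0]-c['t'])
print('PnP gate origin',tg,'in tool',Rt.T@(tg-T),'R in tool',(Rt.T@Rg).round(3))
zt=T[2]-.0044+.0345
h=back(c,(390.5/1.4,106.8/1.4),zt); print('hole',h,'in tool',Rt.T@(h-T), 'back z',zt)
print([ (Rt.T@(back(c,q,zt)-T)).round(4) for q in im])
save(c,'pics/w3z.png',5,(205,0,355,150))
```

```text
PnP gate origin [0.40383096 0.30374961 0.15440293] in tool [-0.07877248  0.00544844  0.00088895] R in tool [[ 0.999 -0.002 -0.041]
 [-0.041 -0.014 -0.999]
 [ 0.001  1.    -0.014]]
hole [0.40267515 0.30310385 0.1899323 ] in tool [-0.08002546 -0.03008058  0.00043275] back z 0.18993230366856703
[array([-0.0976, -0.0301, -0.0174]), array([-0.0978, -0.0301,  0.0183]), array([-0.0623, -0.0301,  0.0184]), array([-0.0623, -0.0301, -0.0175])]
```

Run:
```python
from H import *
B=BED; yaw=B[2]-np.radians(135); phi=yaw+np.pi/2
gx=np.array([np.cos(yaw),np.sin(yaw)]); gz=np.array([np.cos(phi),np.sin(phi)])
hin=np.array([.5213,.1417])
t=hin+.080*gx
print(gz)
bot.move_to([*(t-.05*gz),.18],ori(phi))
bot.movel([*(t-.05*gz),.13],.12); bot.wait(.2)
st=bot.read_state();print(st['position'],st['time_s'],st['opening'],st['joint_positions'])
c=viewer.camera('wrist'); save(c,'pics/w4.png')
```

```text
[ 0.77226465 -0.63530096]
[0.43245254 0.11186307 0.13075956] 11.8583 0.022823745715953966 [2.49746532e-01 2.12569272e-01 2.09624255e+00 3.26415649e-05
 8.31308031e-01 9.38052227e-01]
```

View pics/w4.png

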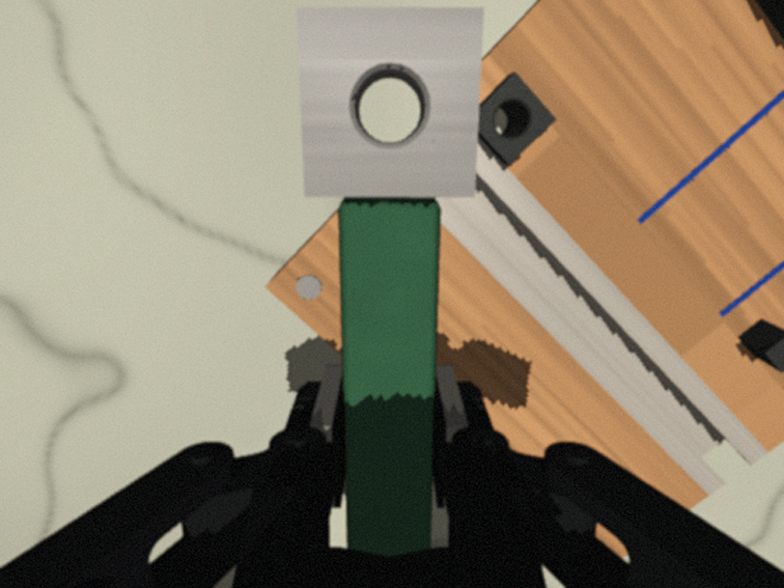

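Run:
```python
from H import *
c=viewer.camera('wrist'); save(c,'pics/w4z.png',8,(330,40,405,125))
```

```text
(no output)
```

View pics/w4z.png

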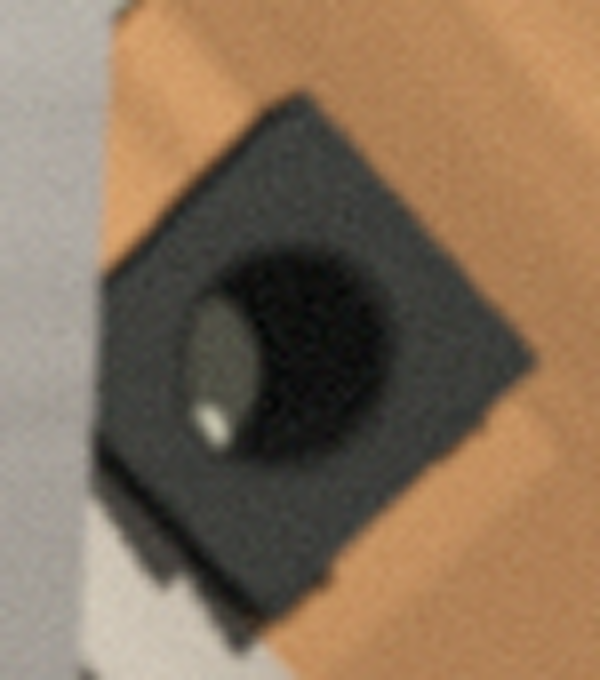

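Run:
```python
from H import *
c=viewer.camera('wrist'); st=bot.read_state(); Rt=Rn.from_rotvec(st['orientation']).as_matrix(); T=st['position']
h=back(c,(366.2,84.5),.044); print('hinge',h)
g=back(c,(390.5/1.4,106.8/1.4),T[2]+.0301); print('gate hole',g)
d=(h-g)[:2]; print('move',d)
t=T[:2]+d; np.save('hinge_w.npy',h[:2])
bot.movel([*t,.13],.1); bot.wait(.2)
c=viewer.camera('wrist'); save(c,'pics/w5.png',4,(200,0,350,145))
ct=viewer.camera('top'); save(ct,'pics/t5.png',4,(150,130,330,280))
cs=viewer.camera('side'); save(cs,'pics/s5.png',4,(200,180,340,300))
```

```text
hinge [0.52206729 0.14112169 0.044     ]
gate hole [0.48221025 0.17265525 0.16055676]
move [ 0.03985704 -0.03153356]
```

View pics/w5.png

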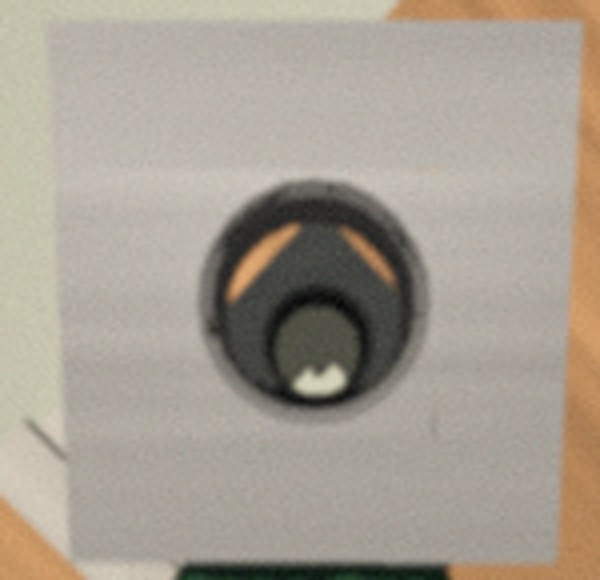

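View pics/s5.png

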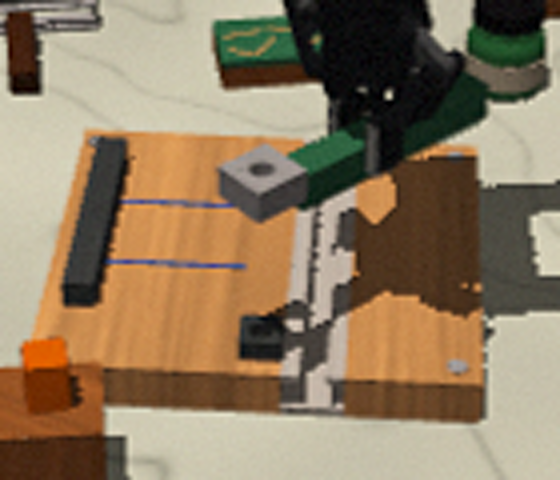

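Run:
```python
from H import *
T=bot.read_state()['position']
bot.movel([*T[:2],.045],.1); print(bot.read_state()['ft_force'])
bot.wait(.1); c=viewer.camera('wrist'); save(c,'pics/w6.png',4,(200,0,350,145))
```

```text
[-0.33091641  0.33657687 -2.67547218]
```

View pics/w6.png

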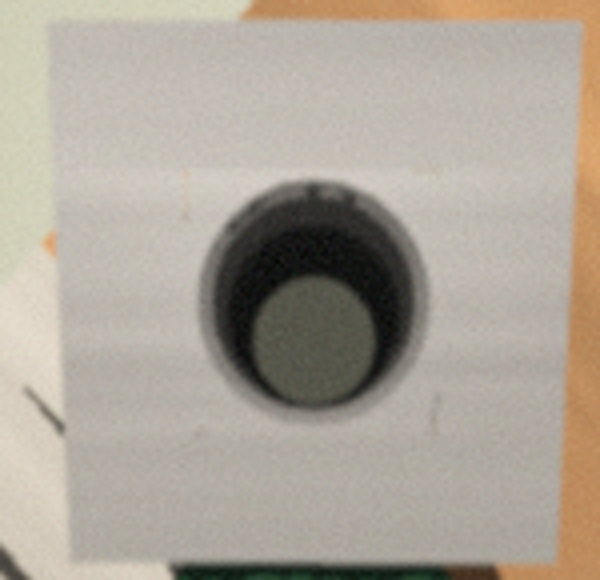

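Run:
```python
from H import *
T=bot.read_state()['position']
for z in (.038,.036,.0345,.0335):
    bot.movel([*T[:2],z],.03); f=bot.read_state()['ft_force'][2]; print(z,f)
    if f>4: break
c=viewer.camera('wrist'); save(c,'pics/w7.png',4,(200,0,350,145))
bot.release(); print(bot.read_state()['ft_force'])
T=bot.read_state()['position']
bot.movel([T[0],T[1],.10],.15)
bot.wait(.1)
c=viewer.camera('wrist'); save(c,'pics/w8.png')
print(bot.read_state()['time_s'])
```

```text
0.038 -3.3918138971957412
0.036 -3.299940190745154
0.0345 -3.155425164808347
0.0335 12.580151738472866
[0.88592797 0.37417415 0.81334567]
16.725
```

View pics/w8.png

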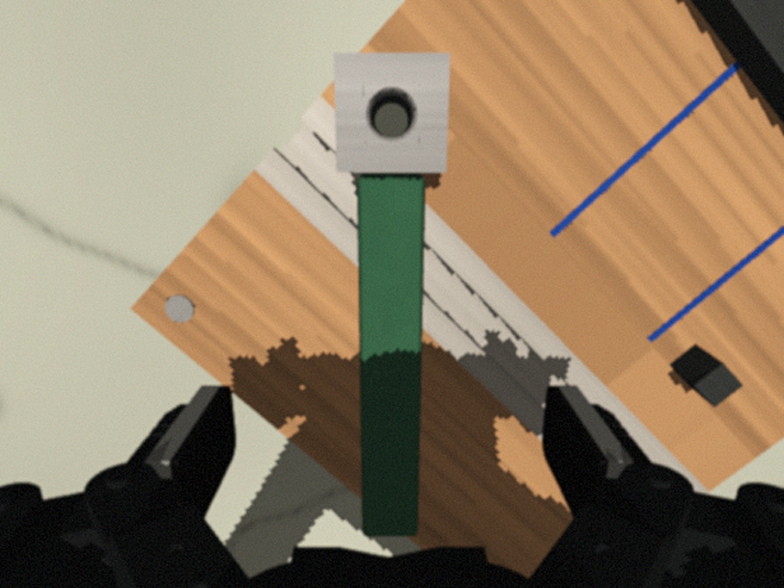

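Run:
```python
from H import *
c=viewer.camera('wrist'); print('gate hole now',back(c,(391/1.4,112/1.4),.0645)); 
phi=np.pi/2+.28; x=np.array([np.sin(phi),-np.cos(phi)])
pin=np.array([.6215,.2495])
bot.move_to([*(pin-.05*x),.22],ori(phi)); bot.wait(.1)
c=viewer.camera('wrist'); save(c,'pics/w9.png')
ms=[]
for n in('pin','pin_stand'):
    r=spotter.cut_out(n,c)
    for d in r: print(n,d['conf'],d['rect'],d['pixels'].sum())
    ms.append(r[0]['pixels'])
p,f=fit('pin',[c],ms[:1],[*pin,.28],.006,yaws=[.1,.3,.5]);print('pin',p,f)
p2,f=fit('pin_stand',[c],[ms[0]|ms[1]],[*pin,.28],0,parts=M['pin_stand']+[M['pin'][0]+[0,0,.006]],yaws=[.1,.3,.5]);print('stand',p2,f)
im=c['pixels'][:,:,::-1].copy()
for P,z,q in ((M['pin'][0],.006,p),(M['pin_stand'][0],0,p2)):
    h=cv2.convexHull(proj(c,place(P,*q,z)).astype(np.float32)); cv2.polylines(im,[np.round(h).astype(np.int32)],True,(255,0,255),1)
cv2.imwrite('pics/w9f.png',cv2.resize(im,None,fx=1.4,fy=1.4))
np.save('pin0.npy',p)
print(bot.read_state()['time_s'])
```

```text
gate hole now [0.52256213 0.14205936 0.0645    ]
pin 0.7 [258.0, 235.5, 293.4, 281.3] 1345
pin_stand 0.86 [238.7, 193.9, 317.3, 284.8] 4673
pin [0.62112432 0.24878348 0.3549384 ] 0.10843728482723236
stand [0.62119918 0.24874019 0.26110322] 0.04018488898873329
19.0167
```

View pics/w9f.png

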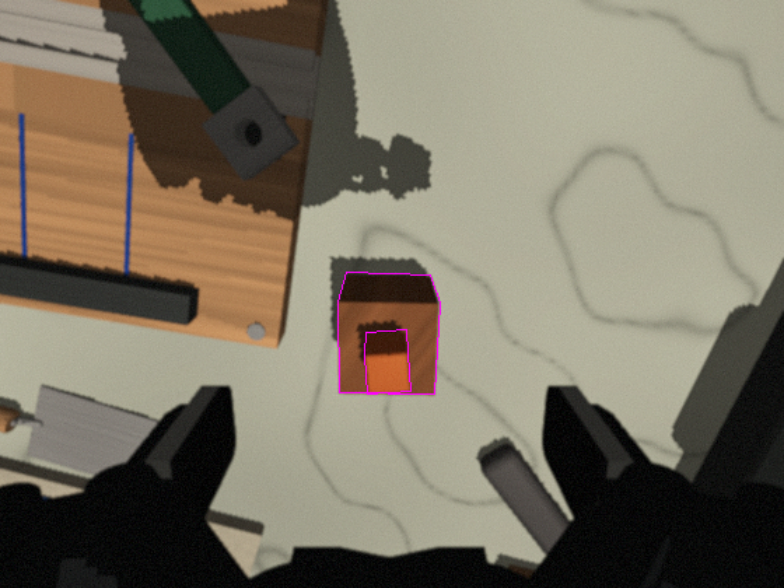

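Run:
```python
from H import *
phi=np.pi/2+.33; p=np.array([.6212,.2488])
bot.move_to([*p,.15],ori(phi)); bot.movel([*p,.070],.1)
bot.close_gripper(); st=bot.read_state(); print(st['opening'],st['ft_force'],st['position'])
bot.movel([*p,.180],.12); bot.wait(.2)
st=bot.read_state(); print(st['opening'],st['ft_force'],st['time_s'])
c=viewer.camera('wrist'); save(c,'pics/w10.png')
h=np.array([.5222,.1415])
x=np.array([np.sin(phi),-np.cos(phi)]); z=np.array([np.cos(phi),np.sin(phi)])
bot.move_to([*(h+.0*x),.180],ori(phi)); bot.wait(.2)
c=viewer.camera('wrist'); save(c,'pics/w11.png')
cs=viewer.camera('side'); save(cs,'pics/s11.png',4,(200,180,340,300))
```

```text
0.023083993116227476 [-0.44669192  0.02621778  4.03628446] [0.62145159 0.24893053 0.07037785]
0.02340200771205825 [ 0.27510343 -0.12221253 -0.90128899] 22.2583
```

View pics/w11.png

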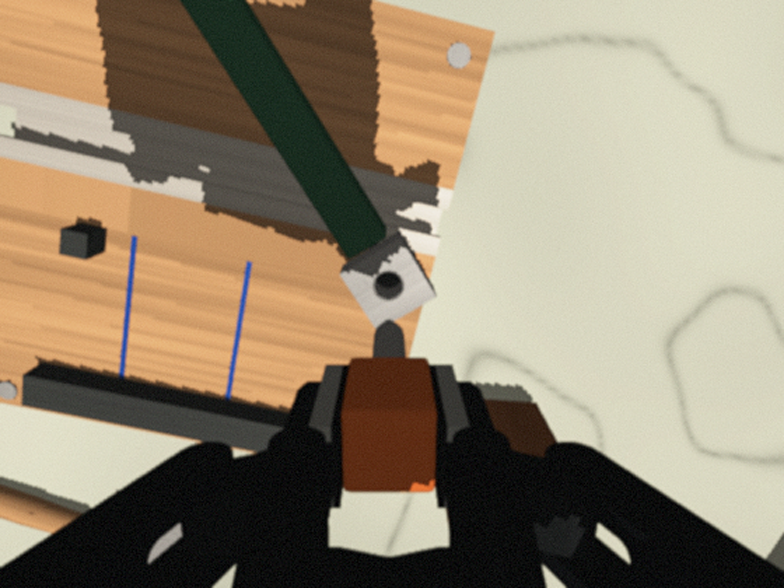

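View pics/s11.png

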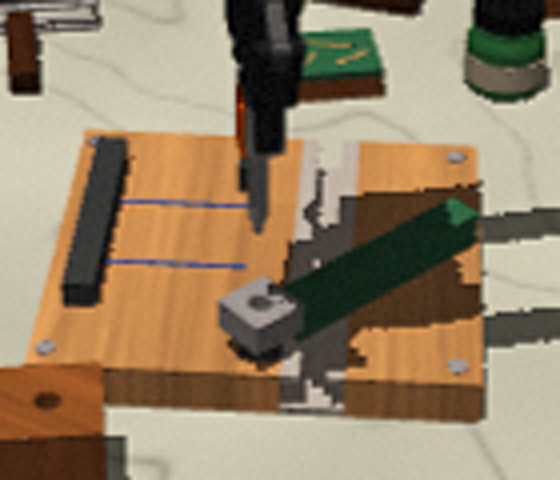

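Run:
```python
from H import *
c=viewer.camera('wrist'); st=bot.read_state(); T=st['position']; print(T)
save(c,'pics/w12.png',8,(235,175,325,250))
print(proj(c,np.array([[T[0],T[1],T[2]-.0644]]))*1.4)
for z in (.12,.18):print(back(c,(388/1.4,325/1.4),T[2]-.0644), back(c,(388/1.4,284/1.4),.0645))
```

```text
[0.52253088 0.1419495  0.17981129]
[[387.78188726 320.95666881]]
[0.52419612 0.14261702 0.11541129] [0.52105558 0.14153312 0.0645    ]
[0.52419612 0.14261702 0.11541129] [0.52105558 0.14153312 0.0645    ]
```

View pics/w12.png

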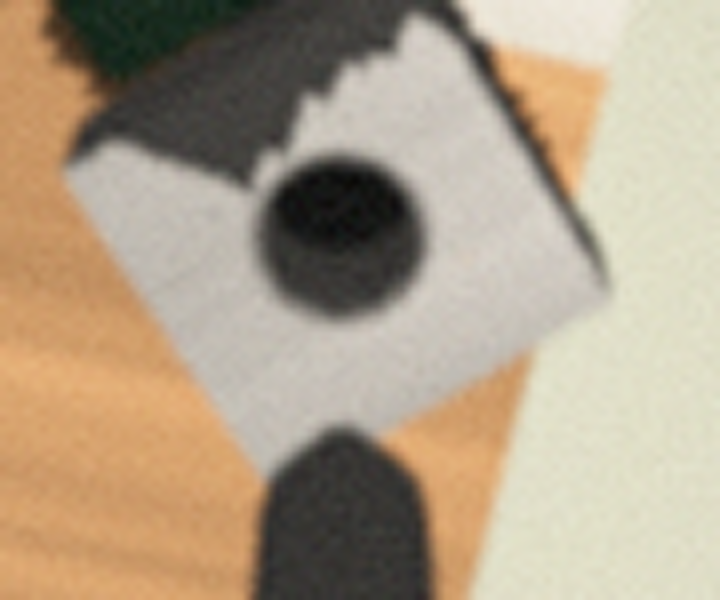

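Run:
```python
from H import *
c=viewer.camera('wrist'); h=back(c,(277.5,204.75),.0645); print(h)
T=bot.read_state()['position']
t=[(h[0]+T[0])/2,(h[1]+T[1])/2]
bot.movel([*t,.133],.1); bot.wait(.1)
c=viewer.camera('wrist'); save(c,'pics/w13.png',8,(235,175,325,250)); print(bot.read_state()['position'],t)
```

```text
[0.52212851 0.14213242 0.0645    ]
[0.52284594 0.14213208 0.1337349 ] [np.float64(0.5222821787922451), np.float64(0.14199934493800914)]
```

View pics/w13.png

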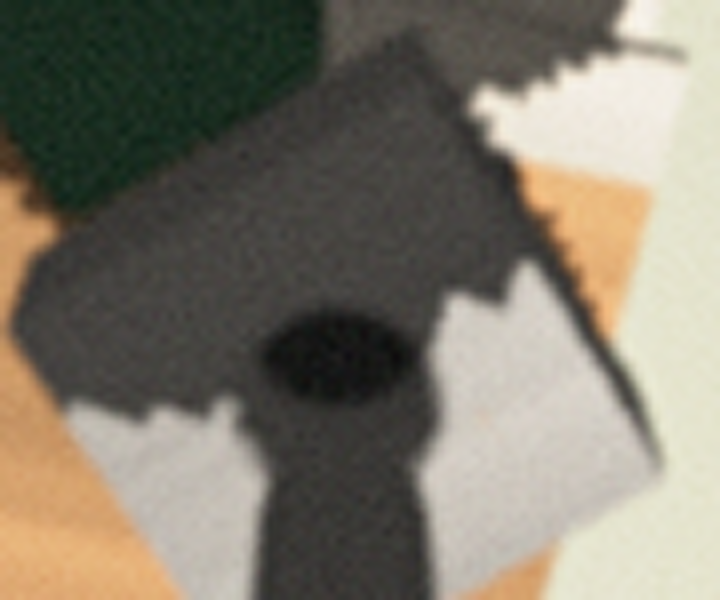

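Run:
```python
from H import *
t=bot.read_state()['position'][:2]; t=np.array([.5222,.1420])
for z in (.120,.11,.10,.09,.08,.075,.072,.0705,.0695,.0688,.068):
    bot.movel([*t,z],.05); st=bot.read_state(); f=st['ft_force']; print(z,f.round(1),st['position'].round(4))
    if f[2]>25 or np.hypot(*f[:2])>20: break
```

```text
0.12 [-0.3  0.  -1.4] [0.5218 0.1419 0.1195]
0.11 [ 0.9  0.4 -0.1] [0.5219 0.1419 0.1096]
0.1 [ 0.  -0.5 -1.6] [0.522  0.142  0.0996]
0.09 [-1.  -0.4 -1.8] [0.522  0.142  0.0896]
0.08 [-0.6 -1.7 -1.9] [0.5219 0.1419 0.0795]
0.075 [-0.5 -1.9 -1.5] [0.522  0.142  0.0746]
0.072 [-0.7 -3.2 -3.5] [0.5221 0.1419 0.0718]
0.0705 [-0.6 -3.9 -1.5] [0.5221 0.1419 0.0704]
0.0695 [-0.9 -3.2 -1. ] [0.5222 0.1419 0.0695]
0.0688 [-2.4 -4.5  2. ] [0.5222 0.1419 0.0688]
0.068 [-3.7 -4.4 10.4] [0.5223 0.142  0.0687]
```

Run:
```python
from H import *
bot.release(); T=bot.read_state()['position']; print(bot.read_state()['ft_force'])
bot.movel([.5222,.142,.17],.15)
phi=np.pi/2+.31; b=np.array([.575,-.222]); x=np.array([np.sin(phi),-np.cos(phi)])
bot.move_to([*(b-.05*x),.22],ori(phi)); bot.wait(.1)
cw=viewer.camera('wrist'); ct=viewer.camera('top'); cs=viewer.camera('side')
save(cw,'pics/w14.png'); save(cs,'pics/s14.png',4,(200,180,340,300))
ms=[]
for k in(cw,ct,cs):
    r=spotter.cut_out('block',k); print([(d['conf'],d['rect']) for d in r]); ms.append(r[0]['pixels'])
p,f=fit('block',[cw],ms[:1],[*b,.31],0); print(p,f)
p2,f=fit('block',[ct,cs],ms[1:],[*b,.31],0); print(p2,f)
np.save('block0.npy',p); print(bot.read_state()['time_s'])
```

```text
[-0.70821924  0.17169852 -0.24542603]
[(0.56, [268.6, 148.3, 338.0, 246.6])]
[(0.81, [336.8, 181.9, 368.6, 228.1])]
[(0.64, [262.3, 187.7, 296.8, 209.1])]
[ 0.54057193 -0.20756776  0.30416986] 0.04429790750145912
[ 0.54175666 -0.20554261  0.27555945] 0.2898501455783844
30.7
```

View pics/w14.png

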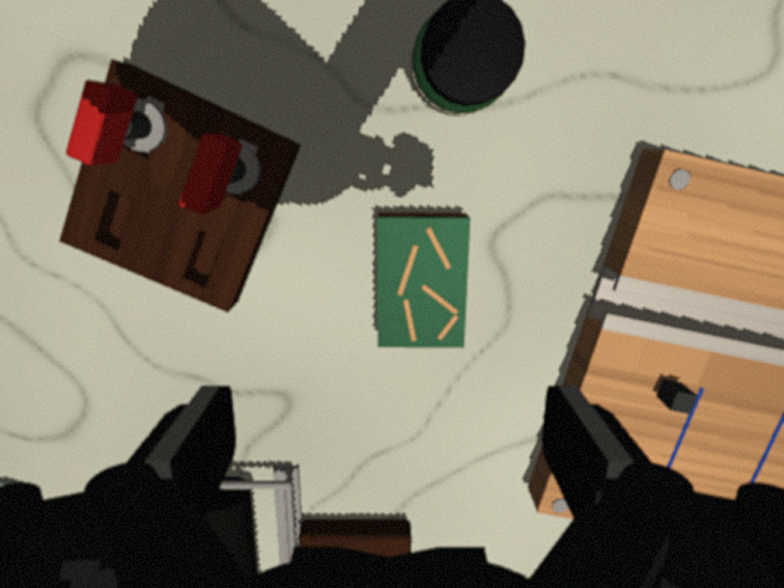

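View pics/s14.png

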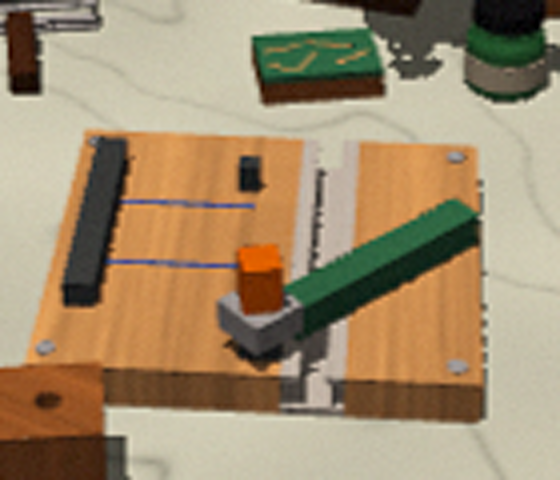

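Run:
```python
from H import *
p=np.load('block0.npy'); phi=p[2]+np.pi/2
bot.move_to([*p[:2],.12],ori(phi)); bot.movel([*p[:2],.001],.1); print(bot.read_state()['ft_force'])
bot.close_gripper(); st=bot.read_state(); print(st['opening'],st['ft_force'],st['position'])
bot.movel([*p[:2],.15],.12); bot.wait(.2); st=bot.read_state(); print(st['opening'],st['ft_force'],st['time_s'])
c=viewer.camera('wrist'); save(c,'pics/w15.png')
```

```text
[ 0.09803944 -0.04359356  0.33815444]
0.05882395877030652 [-1.76383838  0.44721973  6.59234613] [ 0.54100017 -0.20772952  0.00185724]
0.05839695386656478 [-0.20524774 -0.58129917 -2.53696471] 34.5
```

View pics/w15.png

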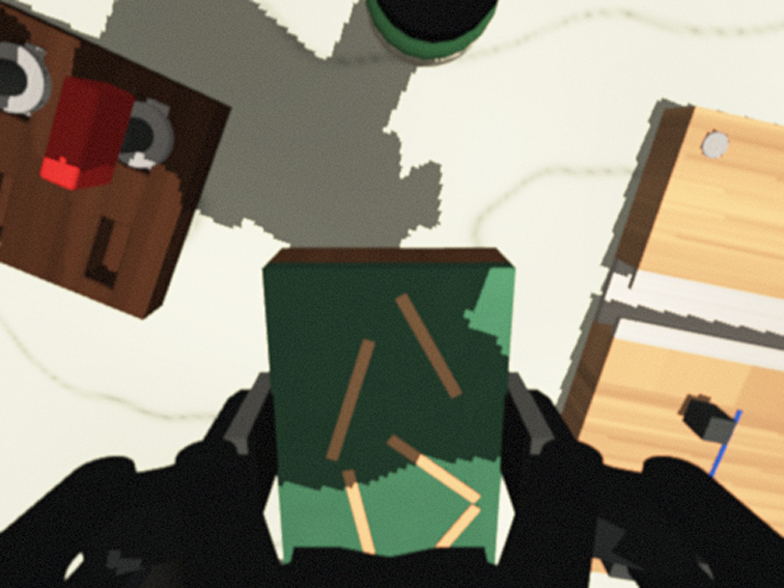

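Run:
```python
from H import *
c=viewer.camera('wrist'); st=bot.read_state(); Rt=Rn.from_rotvec(st['orientation']).as_matrix(); T=st['position']
for u in (263,515): print(Rt.T@(back(c,(u/1.4,267/1.4),T[2]-.0015+.024)-T))
d=bot.ik([*bedw(.027,-.010)[:2],.15],ori(BED[2]+np.pi/2)); print(d)
t=bedw(.026,-.010)
bot.move_to([*t[:2],.15],ori(BED[2]+np.pi/2)); bot.wait(.2)
c=viewer.camera('wrist'); save(c,'pics/w16.png')
cs=viewer.camera('side'); save(cs,'pics/s16.png',4,(200,180,340,300))
```

```text
[-0.04503945 -0.0224876  -0.02912269]
[-0.04503501 -0.0224632   0.02976044]
[ 5.92612520e-02  3.86054423e-01  1.78528619e+00 -4.44089210e-16
  9.70252039e-01 -1.60853507e+00]
```

View pics/w16.png

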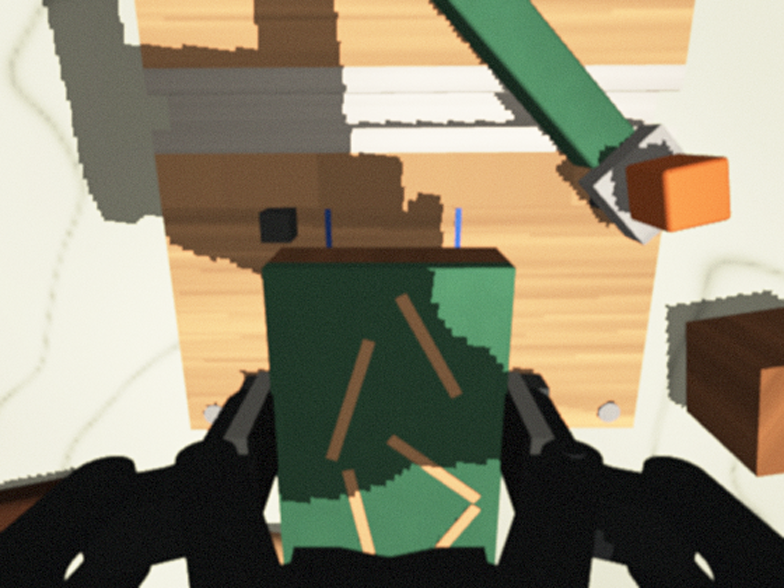

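Run:
```python
from H import *
t=bedw(.026,-.010)
bot.movel([*t[:2],.05],.1)
for z in (.036,.034,.0325,.0315,.031):
    bot.movel([*t[:2],z],.03); f=bot.read_state()['ft_force']; print(z,f.round(1))
    if f[2]>4: break
for x in (.028,.029,.030,.031,.032,.033):
    t=bedw(x,-.010); bot.movel([*t[:2],z],.02); f=bot.read_state()['ft_force']; print(x,f.round(1))
    if f[0]<-10: break
c=viewer.camera('wrist'); save(c,'pics/w17.png')
bot.release(); T=bot.read_state()['position']; bot.movel([*T[:2],.13],.12); bot.wait(.1)
c=viewer.camera('wrist'); save(c,'pics/w18.png')
cs=viewer.camera('side'); save(cs,'pics/s18.png',4,(200,180,340,300))
r=spotter.cut_out('block',c); print([(d['conf'],d['rect']) for d in r])
p,f=fit('block',[c],[r[0]['pixels']],[*bedw(.031,-.01)[:2],.1],.03); print(p,f,'bed',tob(p),p[2]-BED[2]); print(bot.read_state()['time_s'])
```

```text
0.036 [ 0.1  0.5 -1.9]
0.034 [-0.3 -0.3 -1.7]
0.0325 [-0.7  0.2 -2.7]
0.0315 [-1.8 -0.   3.6]
0.031 [-3.8 -0.1  9.5]
0.028 [-12.1  -0.6  18.3]
[(0.69, [225.4, 142.3, 331.4, 288.7])]
[0.58756509 0.03663109 0.10157912] 0.03326713293790817 bed [ 0.0270495  -0.00973436] 0.0045791199145092665
40.5583
```

View pics/w18.png

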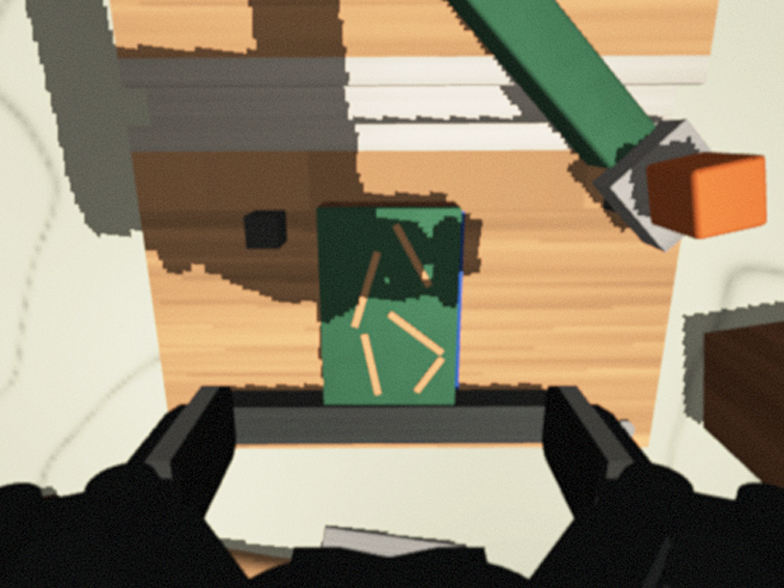

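View pics/s18.png

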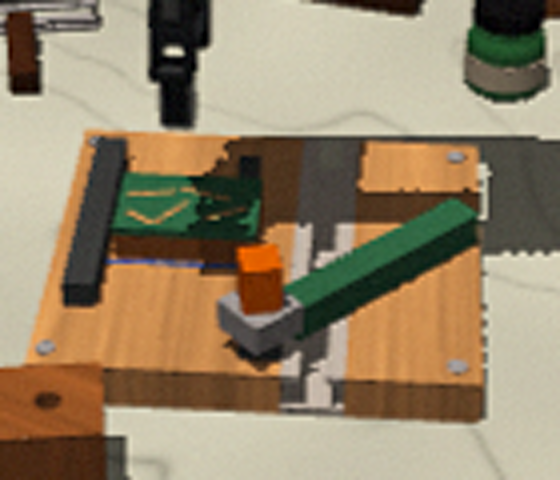

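Run:
```python
from H import *
o=ori(BED[2]+np.pi/2)
t=bedw(-.045,-.010)
bot.movel([*t[:2],.13],.2); bot.close_gripper(); bot.movel([*t[:2],.043],.15)
for x in np.arange(-.036,-.016,.001):
    t=bedw(x,-.010); bot.movel([*t[:2],.043],.02); f=bot.read_state()['ft_force']; print(round(x,4),f.round(1))
    if f[0]<-9: break
t=bedw(-.05,-.010); bot.movel([*t[:2],.043],.1); bot.movel([*t[:2],.15],.2); bot.wait(.1)
c=viewer.camera('wrist'); save(c,'pics/w19.png')
cs=viewer.camera('side'); save(cs,'pics/s19.png',4,(200,180,340,300))
r=spotter.cut_out('block',c); print([(d['conf'],d['rect']) for d in r])
for k in(c,cs):
    r=spotter.cut_out('block',k)
    p,f=fit('block',[k],[r[0]['pixels']],[*bedw(.031,-.01)[:2],.1],.03); print(p,f,'bed',tob(p),p[2]-BED[2]); print(bot.read_state()['time_s'])
```

```text
-0.036 [-0.2  0.4  0.4]
-0.035 [-0.7  0.1  1.1]
-0.034 [ 0.4  0.5 -0.5]
-0.033 [ 0.7 -0.4  0.6]
-0.032 [-0.5  1.5  0.3]
-0.031 [-0.1  0.9  0.5]
-0.03 [ 0.5  0.3 -0.6]
-0.029 [ 0.7  0.6 -0.1]
-0.028 [-1.1  0.2 -0.5]
-0.027 [-1.1 -0.2  0.2]
-0.026 [-1.2  0.1 -1.1]
-0.025 [-1.2  0.3 -1.4]
-0.024 [-1.2 -1.3  0.1]
-0.023 [-5.2 -0.6  3.5]
-0.022 [-8.6 -1.3  6.2]
-0.021 [-11.   -1.4   8.6]
[(0.72, [232.4, 249.5, 322.8, 374.7])]
[0.5911955  0.03703099 0.11325718] 4.6569600105285645 bed [ 0.03070157 -0.00968794] 0.016257184499417515
48.35
[0.59365275 0.03373412 0.21925268] 0.1866372525691986 bed [ 0.03282797 -0.01320729] 0.1222526782088286
48.4
```

View pics/w19.png

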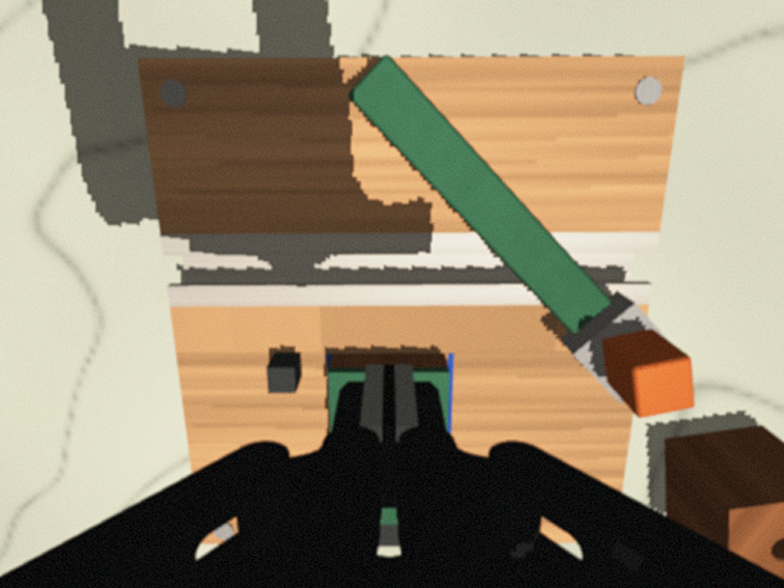

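View pics/s19.png

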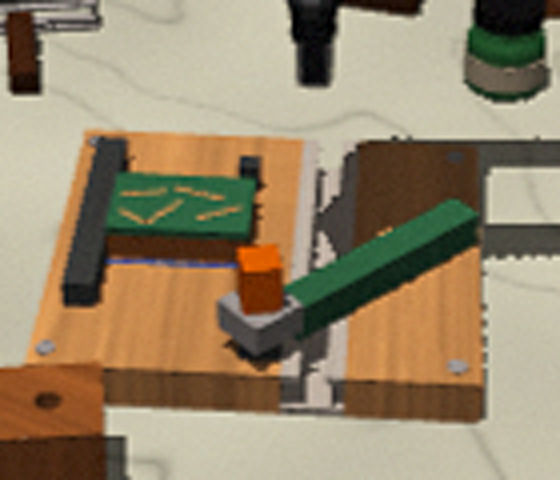

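Run:
```python
from H import *
H_=np.array([-.028,.1])
def tp(th,d,r=.150):
    u=np.array([-np.sin(th),-np.cos(th)]); n=np.array([-np.cos(th),np.sin(th)])
    q=H_+r*u+d*n; return bedw(*q)[:2], ori(BED[2]+np.pi/2-th)
p,o=tp(np.radians(45),.05); 
bot.movel([*p,.15],.2,o); bot.movel([*p,.043],.12)
p,o=tp(np.radians(45),.030); bot.movel([*p,.043],.08,o)
stop=False
for a in list(np.arange(42,3,-3))+[3,2,1,0]:
    p,o=tp(np.radians(a),.024 if a>3 else .0225); bot.movel([*p,.043],.06,o); f=bot.read_state()['ft_force']; print(a,f.round(1))
    if np.hypot(*f[:2])>10: break
bot.wait(.2); c=viewer.camera('wrist'); save(c,'pics/w20.png')
cs=viewer.camera('side'); save(cs,'pics/s20.png',4,(200,180,340,300)); print(bot.read_state()['time_s'])
```

```text
42 [-0.1 -0.3  0.2]
39 [-0.2  0.   0.1]
36 [ 0.1  0.  -0.4]
33 [-0.2 -0.   0.2]
30 [-0.4 -1.5 -0.4]
27 [-0.6 -0.6 -0.9]
24 [0.4 0.1 0.3]
21 [ 0.  -0.   0.2]
18 [0.1 0.2 0.1]
15 [ 0.3  0.2 -0.3]
12 [-0.2 -0.1 -0.3]
9 [ 0.4 -0.2  0.1]
6 [-0.4 -0.2  0.5]
3 [-0.   0.4  0.2]
2 [0.  0.2 0.4]
1 [-0.4 -0.   0.5]
0 [0.  0.3 0. ]
55.9167
```

View pics/w20.png

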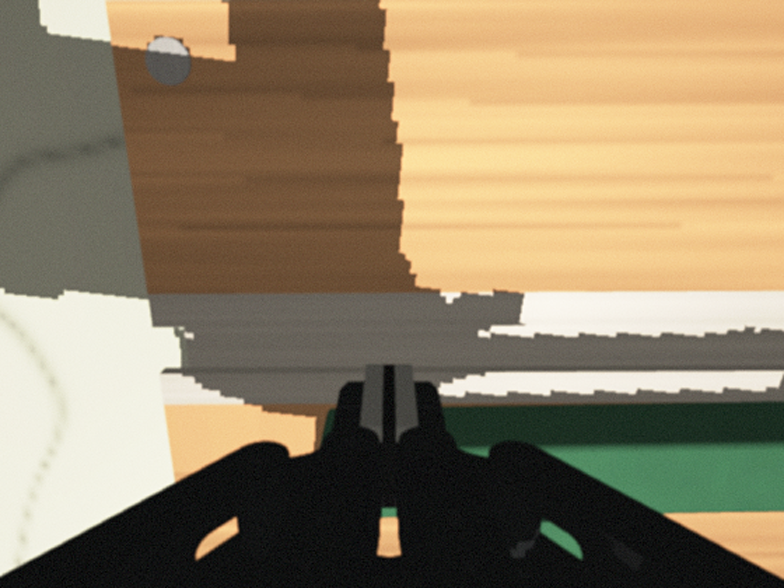

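View pics/s20.png

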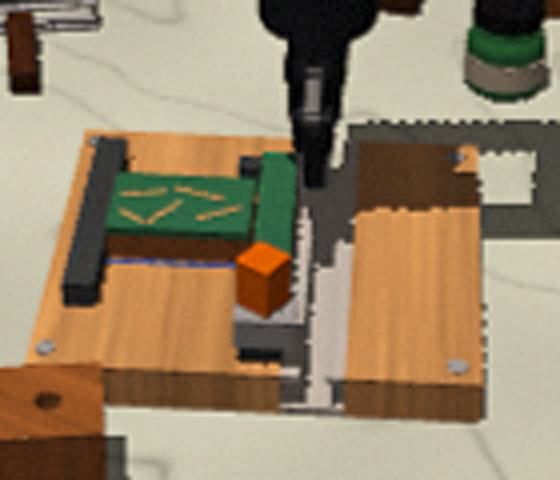

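Run:
```python
from H import *
for d in (.0215,.0205,.0195,.0185,.0175,.0165,.0155,.0145,.0135,.0125):
    p=bedw(-.028-d,-.05)[:2]; bot.movel([*p,.043],.02); f=bot.read_state()['ft_force']; print(d,f.round(1))
    if f[0]<-6: break
p=bedw(-.075,-.05)[:2]; bot.movel([*p,.043],.1); bot.movel([*p,.20],.2)
# look from robot side
t=bedw(-.10,.0); bot.movel([*t[:2],.24],.2,ori(BED[2]+np.pi/2)); bot.release(); bot.wait(.1)
c=viewer.camera('wrist'); save(c,'pics/w21.png')
r=spotter.cut_out('gate',c); print([(d['conf'],d['rect']) for d in r])
p,f=fit('gate',[c],[r[0]['pixels']],[.5222,.142,BED[2]-np.pi/2],.03); print(p,f,tob(p),p[2]-BED[2]+np.pi/2)
print(tob(p[:2]+.172*np.array([np.cos(p[2]),np.sin(p[2])])));print(bot.read_state()['time_s'])
```

```text
0.0215 [-0.5  0.4  0.2]
0.0205 [-3.3 -0.9  1.7]
0.0195 [-5.9  0.4  4.5]
0.0185 [-9.3 -1.4  5.8]
[(0.84, [200.9, 231.4, 408.1, 279.4]), (0.23, [139.3, 112.7, 416.4, 365.4])]
[ 0.51964866  0.14110462 -1.45052954] 0.2856573760509491 [-0.03042962  0.10082563] 0.023266785247475053
[-0.0264281  -0.07112782]
59.7583
```

View pics/w21.png

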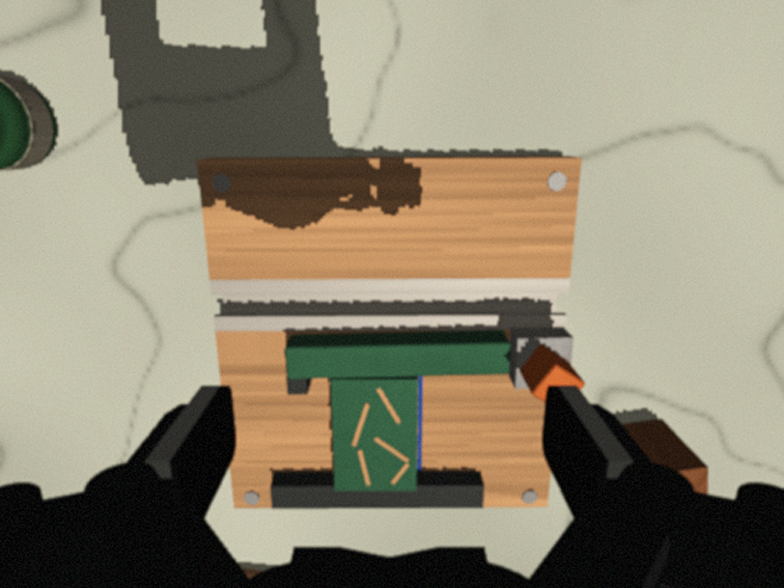

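View rack.

Run:
```python
from H import *
phi=np.pi/2-.13; x=np.array([np.sin(phi),-np.cos(phi)])
b=np.array([.50,-.37])
bot.move_to([*(b-.05*x),.24],ori(phi)); bot.wait(.1)
c=viewer.camera('wrist'); save(c,'pics/w22.png')
for n in('rack','bolt1'):
    r=spotter.cut_out(n,c)
    for d in r: print(n,d['conf'],d['rect'],d['pixels'].sum())
    if n=='rack': mr=r[0]['pixels']
    else:
        for d in r:
            if d['conf']>.4: mr=mr|d['pixels']
B=[place(M['bolt'][0]+[0,0,.010],-.032,sy*.03,0) for sy in(1,-1)]+[place(cyl(15,26,32),-.032,sy*.03,0) for sy in(1,-1)]
p,f=fit('rack',[c],[mr],[.534,-.3765,-.13],0,parts=M['rack']+B); print(p,f)
np.save('rack.npy',p)
im=c['pixels'][:,:,::-1].copy()
for P in M['rack']+B:
    h=cv2.convexHull(proj(c,place(P,*p)).astype(np.float32)); cv2.polylines(im,[np.round(h).astype(np.int32)],True,(255,0,255),1)
cv2.imwrite('pics/w22f.png',cv2.resize(im,None,fx=1.4,fy=1.4)); print(bot.read_state()['time_s'])
```

```text
rack 0.72 [214.7, 194.1, 332.3, 309.2] 10320
bolt1 0.57 [292.7, 207.4, 321.7, 271.4] 1285
[ 0.53267086 -0.37689905 -0.12465259] 0.14495785534381866
61.4833
```

View pics/w22f.png

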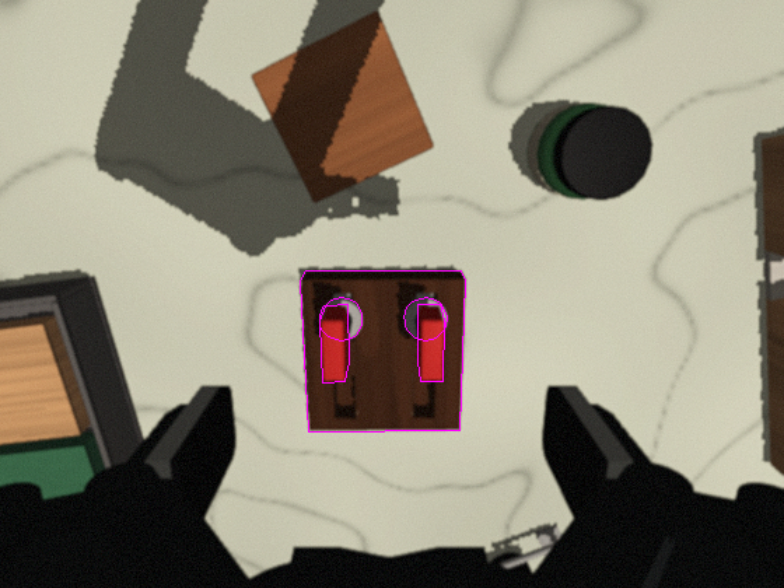

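Run:
```python
from H import *
r=np.load('rack.npy'); b=bedw(-.032,-.030,0,r)[:2]; phi=r[2]
bot.move_to([*b,.16],ori(phi)); bot.wait(.1)
c=viewer.camera('wrist'); save(c,'pics/w23.png')
bot.movel([*b,.060],.1); bot.close_gripper(); st=bot.read_state(); print(st['opening'],st['ft_force'],st['position'],b)
bot.movel([*b,.20],.12); bot.wait(.2); st=bot.read_state(); print(st['opening'],st['ft_force'],st['time_s'])
c=viewer.camera('wrist'); save(c,'pics/w24.png')
```

```text
0.03863745237368645 [-0.55116921 -0.07412382  5.47076922] [ 0.4974898  -0.40290021  0.06058043] [ 0.49718925 -0.40268772]
0.03905639412215321 [ 0.18347123 -0.43160527 -1.04795943] 66.1833
```

View pics/w24.png

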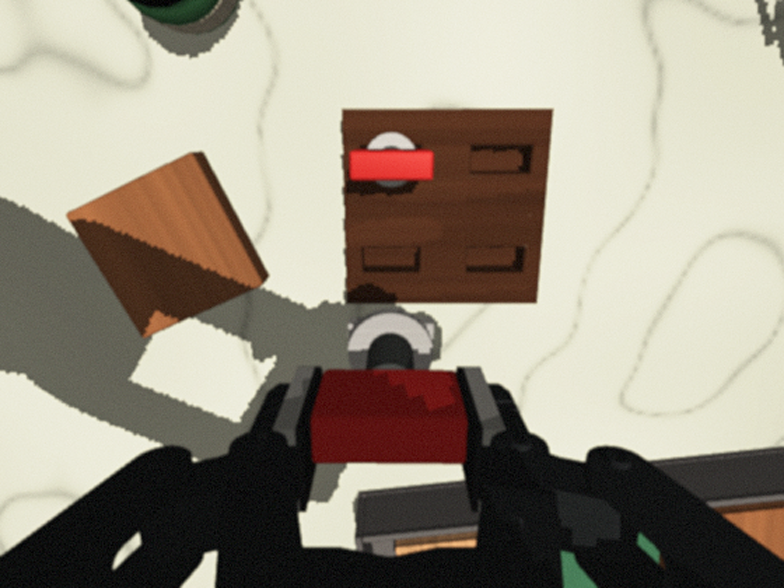

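```bash
cat >> H.py <<'E'
def overlay(fn,dx=0,dz=0,off=.0505):
    """bolt in hand model overlay; dx along tool x, dz along tool z"""
    c=viewer.camera('wrist'); st=bot.read_state(); T=st['position']; R=Rn.from_rotvec(st['orientation']).as_matrix()
    yaw=np.arctan2(R[1,2],R[0,2]); o=T+R[:,0]*dx+R[:,2]*dz-[0,0,off]
    im=c['pixels'][:,:,::-1].copy()
    for P in (M['bolt'][0],cyl(15,22,22.01),cyl(15,16,16.01),box(-16,16,-6,6,0,8)):
        h=cv2.convexHull(proj(c,place(P,o[0],o[1],yaw,o[2])).astype(np.float32)); cv2.polylines(im,[np.round(h*16).astype(np.int32)],True,(255,0,255),1,cv2.LINE_AA,4)
    cv2.imwrite(fn,cv2.resize(im[200:360,180:380],None,fx=4,fy=4,interpolation=cv2.INTER_CUBIC)[:600,:800]); return c
E
python3 - <<'E'
from H import *
overlay('pics/ov1.png')
E
```

```text
(no output)
```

View pics/ov1.png

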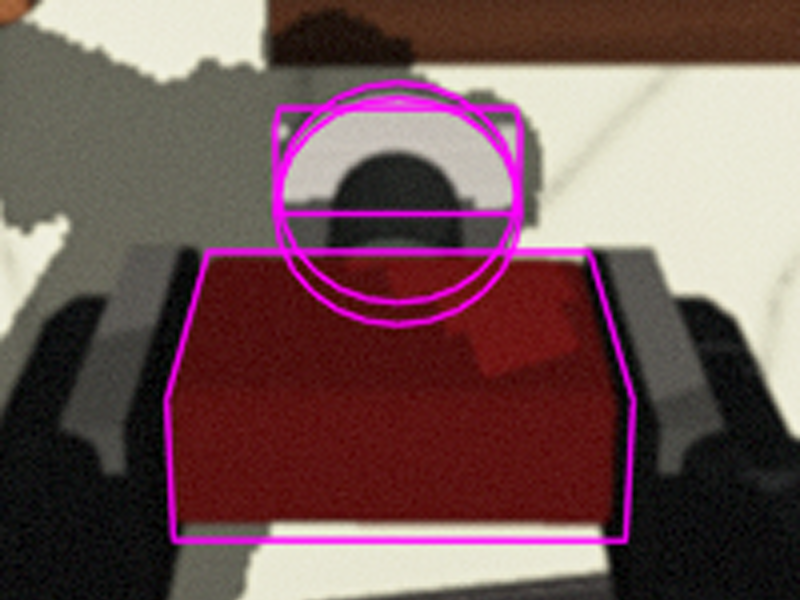

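```bash
cat >> H.py <<'E'
def handfit(verbose=1):
    c=viewer.camera('wrist'); st=bot.read_state(); T=st['position']; R=Rn.from_rotvec(st['orientation']).as_matrix()
    im=c['pixels'].astype(int); m=(im[:,:,0]>60)&(im[:,:,0]>2.2*im[:,:,1])&(im[:,:,0]>2.2*im[:,:,2])
    m[:int(360/1.4)]=0; m[int(480/1.4):]=0; m[:,:int(290/1.4)]=0; m[:,int(490/1.4):]=0
    m=cv2.morphologyEx(m.astype(np.uint8),cv2.MORPH_CLOSE,np.ones((5,5)));n,l,s,_=cv2.connectedComponentsWithStats(m); k=1+np.argmax(s[1:,4]); m=(l==k)
    t=soft(m.astype(np.float32))
    # tool-frame bolt axes: bolt x=tool z, bolt z=-tool y, bolt y = z x x
    A=np.stack([[0,0,1.],np.cross([0,-1.,0],[0,0,1.]),[0,-1.,0]],1)
    def pts(P,q):
        dx,dz,off,pit=q; Q=P@A.T; Rp=Rn.from_rotvec([0,0,pit]).as_matrix(); Q=(Q-[0,-.065,0])@Rp.T+[0,-.065,0]
        Q=Q+[dx,off,dz]; return Q@R.T+T
    def cost(q):
        h=cv2.convexHull(proj(c,pts(M['bolt'][0],q/[1000,1000,1000,50])).astype(np.float32)); i=np.zeros((420,560),np.uint8)
        cv2.fillConvexPoly(i,np.round(h*16).astype(np.int32),255,cv2.LINE_AA,4)
        return np.abs(soft(i/255.)-t).sum()/t.sum()
    r=minimize(cost,[0,0,50.5,0],method='Nelder-Mead',options=dict(initial_simplex=np.array([[0,0,50.5,0],[4,0,50.5,0],[0,3,50.5,0],[0,0,58,0],[0,0,50.5,4]]),maxiter=600,xatol=.02,fatol=1e-4))
    q=r.x/[1000,1000,1000,50]
    im=c['pixels'][:,:,::-1].copy()
    for P in (M['bolt'][0],cyl(15,22,22.01),cyl(15,16,16.01),box(-16,16,-6,6,0,8)):
        h=cv2.convexHull(proj(c,pts(P,q)).astype(np.float32)); cv2.polylines(im,[np.round(h*16).astype(np.int32)],True,(255,0,255),1,cv2.LINE_AA,4)
    cv2.imwrite('pics/hf.png',cv2.resize(im[200:350,180:380],None,fx=4,fy=4,interpolation=cv2.INTER_CUBIC))
    return q,r.fun
E
python3 - <<'E'
from H import *
print(handfit())
E
```

```text
(array([ 0.00309135, -0.00070197,  0.05745161, -0.09321285]), np.float64(0.01699875295162201))
```

View pics/hf.png

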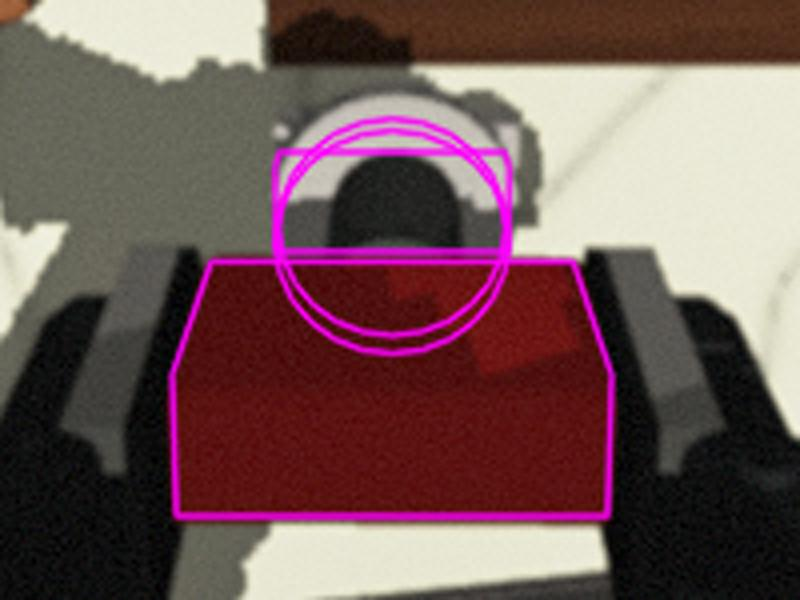

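```bash
sed -i 's/^def handfit(verbose=1):/def handfit(fix=None):/; s/dx,dz,off,pit=q; Q=P/dx,dz,off,pit=q; pit=pit if fix is None else fix; Q=P/' H.py
python3 - <<'E'
from H import *
import shutil
for f in (0,-.04,.04):
    print(f,handfit(f)); shutil.copy('pics/hf.png',f'pics/hf_{f}.png')
a=[cv2.imread(f'pics/hf_{f}.png')[:,200:700] for f in(0,-.04)]
cv2.imwrite('pics/hfc.png',cv2.resize(np.hstack(a),(800,480)))
E
```

```text
0 (array([ 0.00422115, -0.00068241,  0.06006343,  0.20290173]), np.float64(0.05452517792582512))
-0.04 (array([ 0.00435479, -0.00069993,  0.05961084,  0.12530429]), np.float64(0.02946336939930916))
0.04 (array([ 0.00462922, -0.00062035,  0.06094592,  0.08033575]), np.float64(0.07735089212656021))
```

View pics/hfc.png

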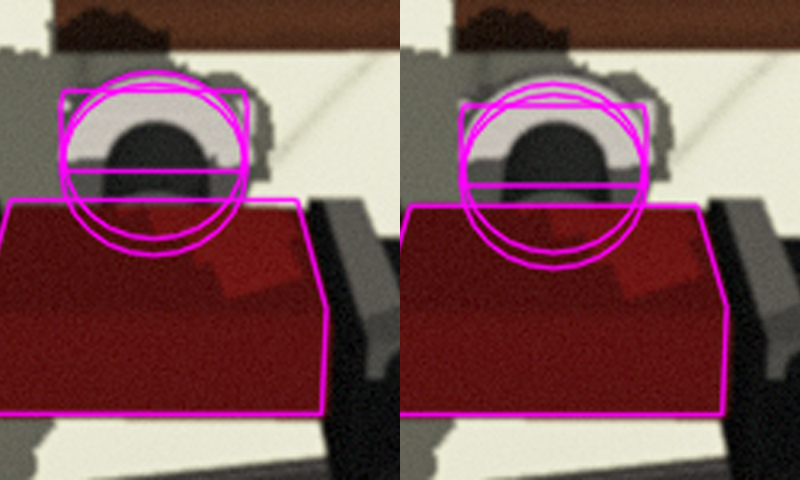

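Run:
```python
from H import *
T=bot.read_state()['position']
cs=viewer.camera('side'); u=proj(cs,T[None])[0].astype(int); print(u, T)
zs=np.array([-.02,0,.02,.04]); print(proj(cs,T+np.c_[0*zs,0*zs,zs]))
im=cs['pixels'][:,:,::-1].copy()
x0,y0=u[0]-50,u[1]-50
im=cv2.resize(im[y0:y0+90,x0:x0+100],None,fx=6,fy=6,interpolation=cv2.INTER_CUBIC)
Rr=bot.read_state(); yaw=np.load('rack.npy')[2]
for P in (M['bolt'][0],cyl(15,16,22),box(-16,16,-6,6,0,8)):
    for off,col in((.0505,(255,0,255)),(.060,(255,255,0))):
        h=cv2.convexHull(((proj(cs,place(P,T[0],T[1],yaw,T[2]-off))-[x0,y0]+.5)*6).astype(np.float32)); cv2.polylines(im,[h.astype(int)],True,col,1)
cv2.imwrite('pics/s24.png',im)
```

```text
[304 112] [ 0.4971873  -0.40267632  0.19992976]
[[303.91139035 118.32524198]
 [304.20615605 112.24931908]
 [304.50511372 106.08698832]
 [304.80835343  99.83639324]]
```

View pics/s24.png

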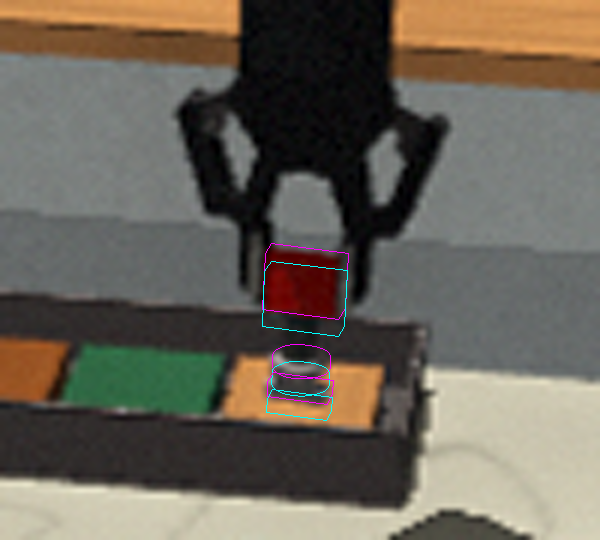

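Run:
```python
from H import *
o=ori(BED[2]+np.pi/2); t=bedw(-.060-.0018,-.050)
T=bot.read_state()['position']
print(bot.ik([*t[:2],.2],o), bot.ik([*t[:2],.2],ori(BED[2])))
bot.move_to([*t[:2],.20],o); bot.movel([*t[:2],.115],.12); bot.wait(.2)
print(bot.read_state()['opening'],bot.read_state()['position'],t,bot.read_state()['time_s'])
c=viewer.camera('wrist'); save(c,'pics/w25.png'); save(c,'pics/w25z.png',4,(180,190,380,340))
for z in(.03,):
  for xx in(-.068,-.060,-.052): print(proj(c,np.array([bedw(xx,-.09,z),bedw(xx,-.05,z),bedw(xx,0,z)])).round(1).tolist())
```

```text
[-2.69315007e-02  1.99005881e-01  1.92166448e+00 -4.44089210e-16
  1.02092229e+00 -1.69472783e+00] [-2.69315007e-02  1.99005881e-01  1.92166448e+00 -4.44089210e-16
  1.02092229e+00 -1.23931501e-01]
0.03895541725072686 [ 0.5036003  -0.01209302  0.11575084] [ 0.50303291 -0.01205016  0.        ] 69.0417
[[214.2, 207.9], [277.5, 207.9], [356.6, 207.9]]
[[214.8, 219.9], [277.5, 219.9], [355.8, 219.9]]
[[215.4, 231.7], [277.5, 231.7], [355.1, 231.7]]
```

View pics/w25.png

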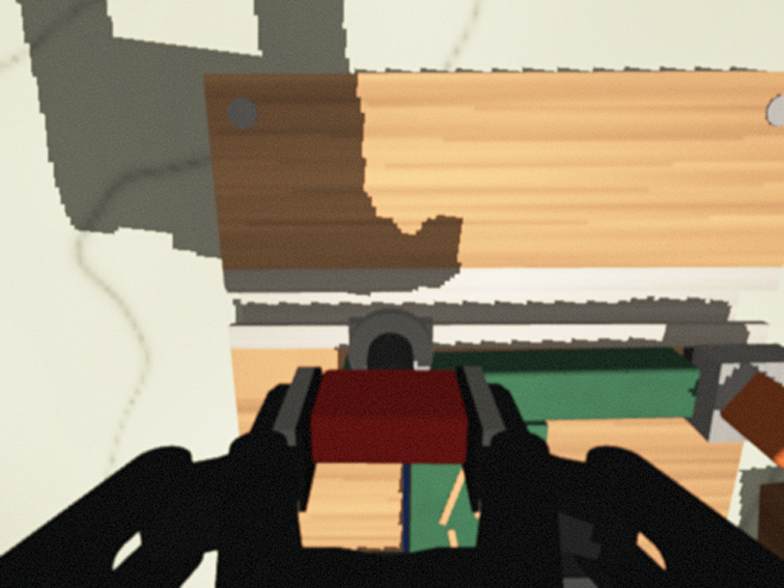

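View pics/w25z.png

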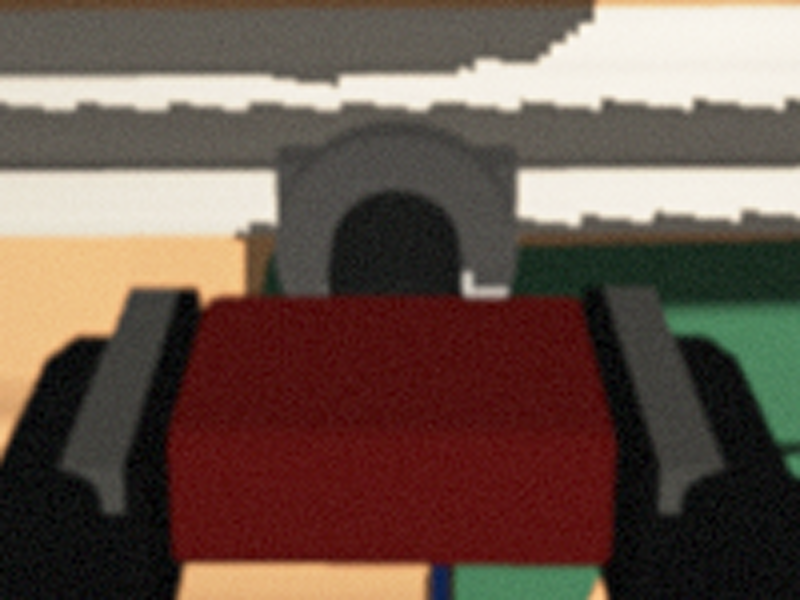

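Run:
```python
from H import *
print(tob(bot.read_state()['position']))
t=bedw(-.0603,-.050)
bot.movel([*t[:2],.094],.1)
bot.wait(.1); print(tob(bot.read_state()['position']),bot.read_state()['position'][2])
overlay('pics/ov2.png')
```

```text
[-0.06140544 -0.05004863]
[-0.06012936 -0.05001241] 0.09428743086108725
```

View pics/ov2.png

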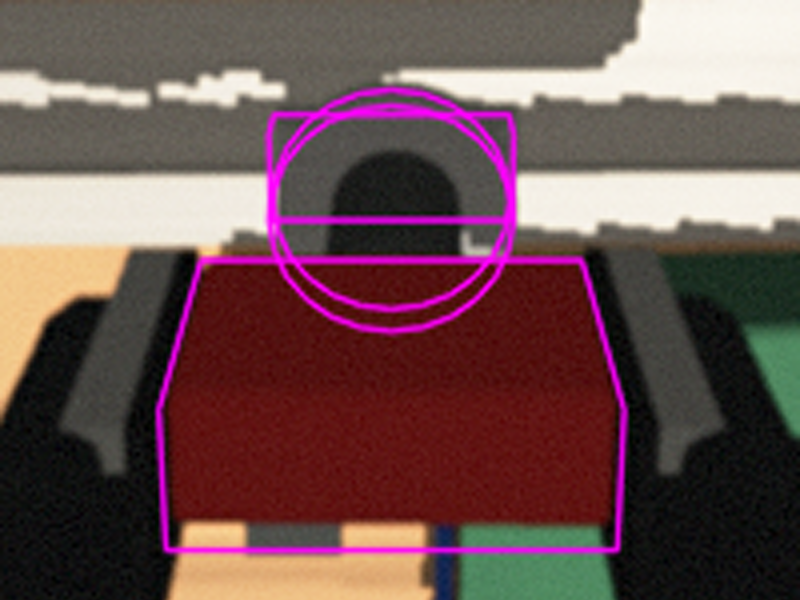

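Run:
```python
from H import *
t=bedw(-.0600,-.050)
for z in (.086,.082,.078,.074,.070,.067,.0655,.0645,.0635):
    bot.movel([*t[:2],z],.04); st=bot.read_state(); f=st['ft_force']; print(z,f.round(1),st['wrist_torque'].round(2))
    if f[2]>8 or np.hypot(*f[:2])>12: break
c=viewer.camera('wrist'); save(c,'pics/w26.png'); print(st['time_s'])
cs=viewer.camera('side'); save(cs,'pics/s26.png',4,(200,180,340,300))
```

```text
0.086 [ 1.  -0.2 -1.4] [ 0.   -0.04  0.03]
0.082 [ 0.1  0.  -1.5] [0.   0.01 0.01]
0.078 [ 0.7 -0.1 -1.7] [-0.05  0.03 -0.  ]
0.074 [-1.   0.6 -1.5] [-0.02 -0.04 -0.01]
0.07 [-0.4  0.1 -1.2] [ 0.02  0.02 -0.03]
0.067 [-0.9  0.5 -1.7] [ 0.05 -0.02 -0.  ]
0.0655 [-0.3  0.7 -2. ] [ 0.02 -0.02 -0.01]
0.0645 [-0.3 -0.5  0.6] [ 0.03 -0.03 -0.01]
0.0635 [-3.4  0.3 13.8] [0.03 0.63 0.02]
71.95
```

View pics/w26.png

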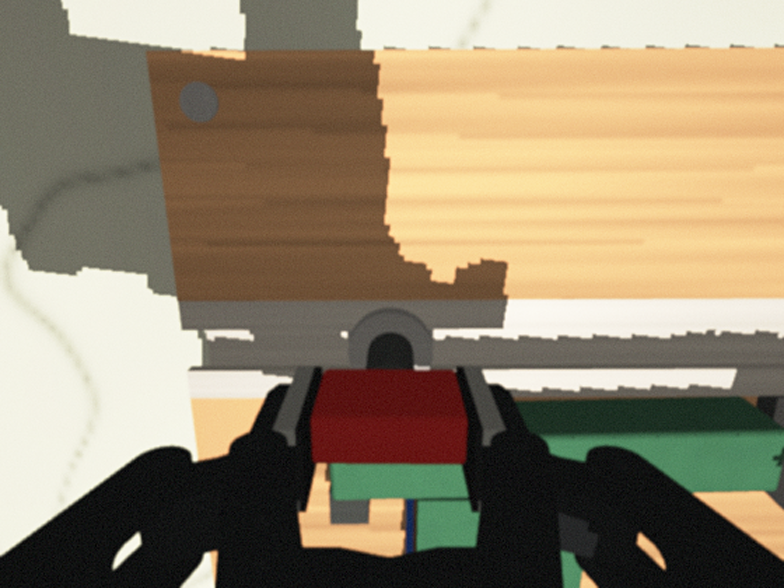

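View pics/s26.png

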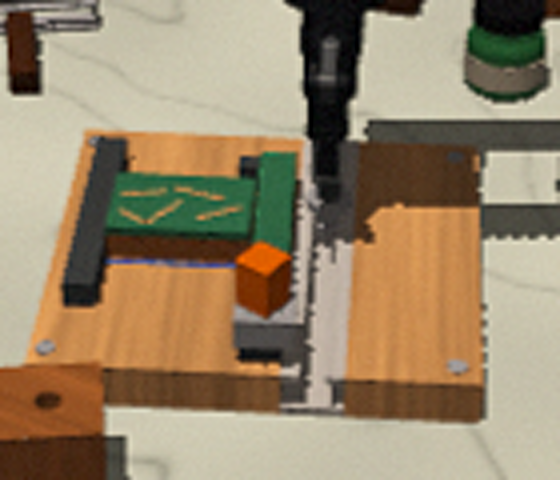

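Run:
```python
from H import *
t=bedw(-.0600,-.050)
bot.movel([*t[:2],.0645],.02)
for k in range(1,7):
    a=np.pi/2*(1-k/6)
    bot.move_to([*t[:2],.0645],ori(BED[2]+a)); st=bot.read_state(); print(round(a,2),st['ft_force'].round(1),st['wrist_torque'].round(2),st['position'].round(4))
    if np.abs(st['wrist_torque'][2])>1.5: break
print(st['time_s'])
```

```text
1.31 [ 1.2 -0.1  2.7] [-0.05 -0.15  0.02] [ 0.5052 -0.0119  0.0646]
1.05 [ 0.9 -1.1  3.4] [-0.17 -0.14  0.01] [ 0.5051 -0.0119  0.0646]
0.79 [ 0.7 -0.3  4.6] [-0.2  -0.13 -0.02] [ 0.505  -0.0119  0.0646]
0.52 [ 0.1 -1.1  4.8] [-0.16 -0.05 -0.02] [ 0.5049 -0.0118  0.0646]
0.26 [ 0.1 -1.3  6. ] [-0.15  0.01 -0.02] [ 0.5048 -0.0119  0.0646]
0.0 [ 0.3 -0.3  6.9] [-0.19  0.06 -0.03] [ 0.5048 -0.0119  0.0646]
74.45
```

Run:
```python
from H import *
bot.release(); T=bot.read_state()['position']; bot.movel([*T[:2],.17],.12); bot.wait(.1)
c=viewer.camera('wrist'); save(c,'pics/w27.png')
cs=viewer.camera('side'); save(cs,'pics/s27.png',4,(200,180,340,300))
r=np.load('rack.npy'); b=bedw(-.032,.030,0,r)[:2]; phi=r[2]
bot.move_to([*b,.17],ori(phi)); bot.wait(.1)
c=viewer.camera('wrist'); save(c,'pics/w28.png')
```

```text
(no output)
```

View pics/w27.png

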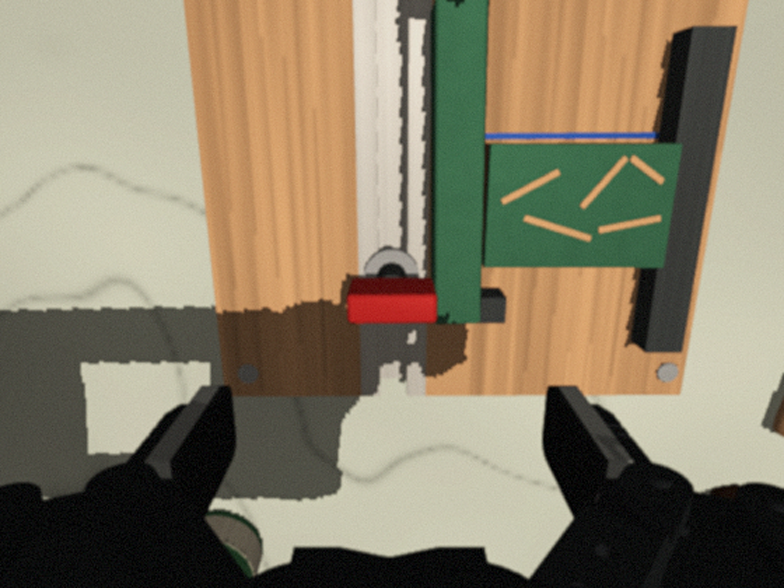

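View pics/s27.png

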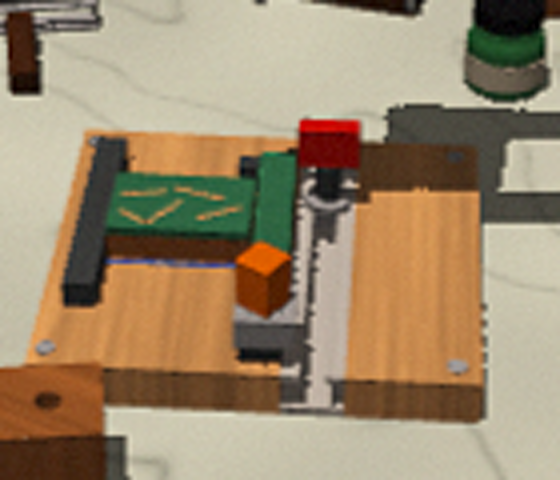

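View pics/w28.png

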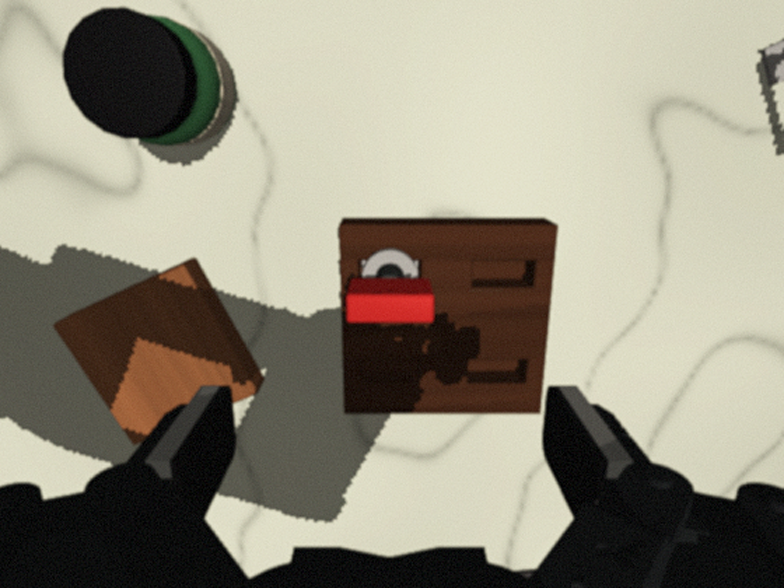

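Bolt A is seated with its wing square across the slot (red, px ~392,300). The second bolt's wing is centred between the fingers (px ~390,300), so I repeat the same moves at bed y = +0.040.

Run:
```python
from H import *
r=np.load('rack.npy'); b=bedw(-.032,.030,0,r)[:2]
bot.movel([*b,.060],.1); bot.close_gripper(); st=bot.read_state(); print(st['opening'],st['ft_force'].round(1),st['position'])
bot.movel([*b,.20],.12); bot.wait(.1); st=bot.read_state(); print(st['opening'],st['time_s'])
o=ori(BED[2]+np.pi/2); t=bedw(-.0602,.040)
bot.move_to([*t[:2],.20],o); bot.movel([*t[:2],.094],.12); bot.wait(.3)
st=bot.read_state(); print(st['opening'],tob(st['position']),st['time_s'])
overlay('pics/ov3.png')
```

```text
0.0388339926375755 [-0.   1.1  5.7] [ 0.50495998 -0.34332868  0.06053519]
0.0386945655301361 80.775
0.03907450480069518 [-0.05992414  0.04001551] 83.6583
```

View pics/ov3.png

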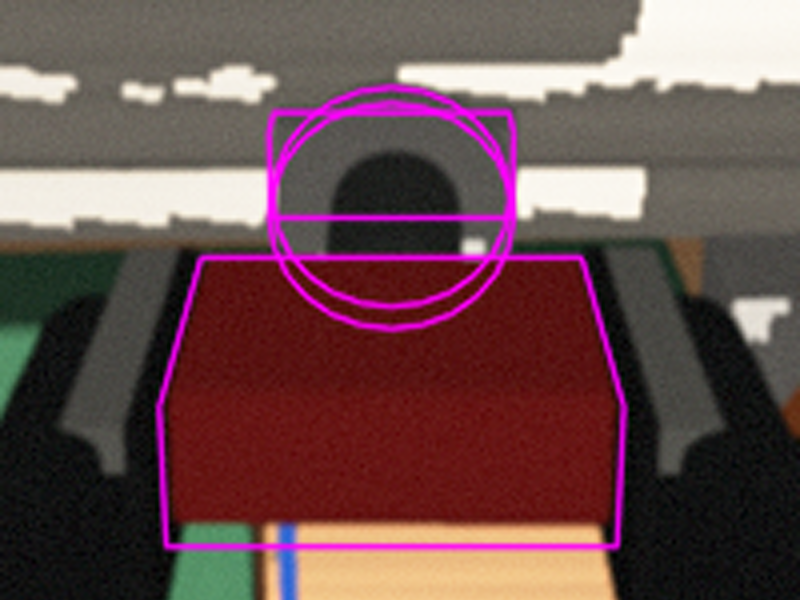

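Run:
```python
from H import *
t=bedw(-.0600,.040); ok=True
for z in (.086,.082,.078,.074,.070,.067,.0655,.0645,.0638):
    bot.movel([*t[:2],z],.04); st=bot.read_state(); f=st['ft_force']; print(z,f.round(1))
    if f[2]>8 or np.hypot(*f[:2])>12: ok=z<.065; break
if ok:
    bot.movel([*t[:2],.0645],.02)
    for k in range(1,7):
        a=np.pi/2*(1-k/6)
        bot.move_to([*t[:2],.0645],ori(BED[2]+a)); st=bot.read_state(); print(round(a,2),st['ft_force'].round(1),st['wrist_torque'].round(2))
        if np.abs(st['wrist_torque'][2])>1.5: ok=False;break
if ok:
    bot.release(); T=bot.read_state()['position']; bot.movel([*T[:2],.17],.12)
    p=bedw(-.11,0)[:2]; bot.move_to([*p,.26],ori(BED[2]+np.pi/2)); bot.wait(.2)
    c=viewer.camera('wrist'); save(c,'pics/w30.png')
    cs=viewer.camera('side'); save(cs,'pics/s30.png',4,(200,150,340,300))
    ct=viewer.camera('top'); save(ct,'pics/t30.png')
    print(bot.read_state()['time_s'])
```

```text
0.086 [ 0.3  0.  -1.1]
0.082 [-0.1  0.5 -1.3]
0.078 [-0.5  1.3  0.4]
0.074 [-0.2  0.1 -1.2]
0.07 [-0.3 -0.7 -0.8]
0.067 [-0.3 -0.4 -1. ]
0.0655 [ 0.1  0.1 -0.9]
0.0645 [-0.3  0.2  0.1]
0.0638 [-2.1 -0.6  8.3]
1.31 [-0.   0.2  1.7] [-0.02 -0.08  0.01]
1.05 [0.5 0.5 2.8] [-0.12 -0.09  0.04]
0.79 [ 0.6 -0.4  3.5] [-0.15 -0.09 -0.02]
0.52 [ 0.7 -0.8  4.7] [-0.18  0.04  0.01]
0.26 [ 0.1 -0.1  4.4] [-0.21  0.11 -0.02]
0.0 [-0.6 -0.8  5.1] [-0.18  0.07  0.01]
91.8333
```

View pics/w30.png

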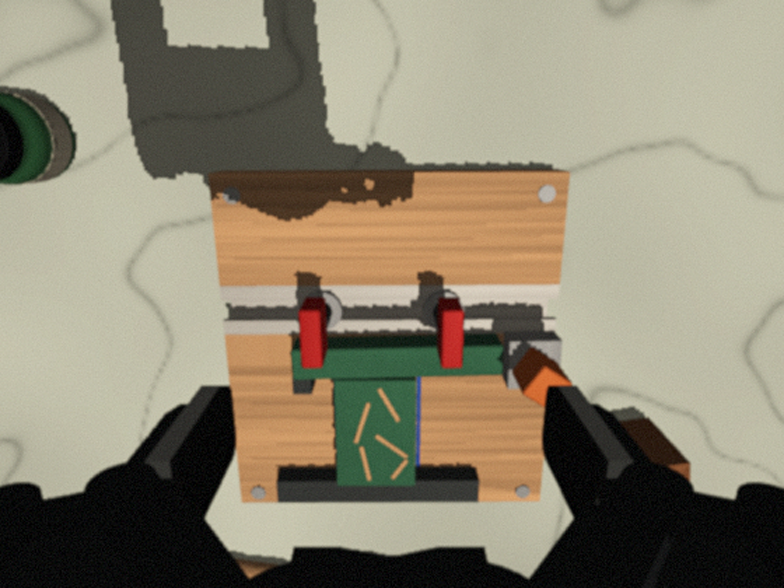

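View pics/s30.png

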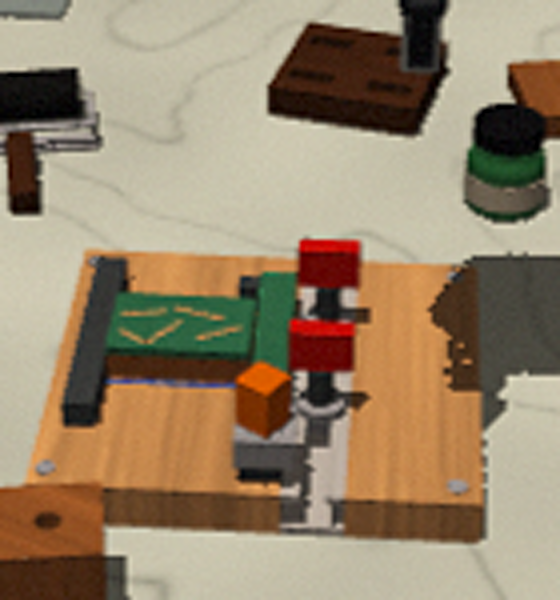

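Run:
```python
from H import *
c=viewer.camera('wrist')
for xx in(-.040,-.016): print(proj(c,np.array([bedw(xx,-.072,.056),bedw(xx,.02,.056)])).round(0)*1.4)
r=spotter.cut_out('block',c); p,f=fit('block',[c],[r[0]['pixels']],[*bedw(.031,-.01)[:2],.1],.03); print(f,tob(p),p[2]-BED[2])
workorder.hand_in(); print(bot.read_state()['time_s'])
```

```text
[[287.  347.2]
 [415.8 347.2]]
[[288.4 378. ]
 [415.8 378. ]]
0.12989011406898499 [ 0.04044125 -0.00925028] 0.017441836489998724
the job is handed in; nothing more can be done
the job is handed in; nothing more can be done
```

The job is handed in at about 92 s of the 210 s. By my last pictures every part is where it should be, but the last block measurement disagreed with them.

- **Gate and pin:** I set the gate's knuckle over the bed's knuckle at about 45° open. The pin went straight in and stopped with its head on the knuckle, tip at about 4.4 mm.
- **Block:** It had been knocked about 4 cm before I reached it, so I measured it again and picked it up from there. When placed it was about 4 mm short of the fence, so I pushed it against the fence with the closed fingers. It sits between the blue lines.
- **Gate shut:** I pushed the gate against the stop post. The fit puts its end at about bed x = -26 mm, and the last picture puts both bar edges within about 1 mm of the expected line.
- **Bolts:** Two were in the rack, and both now stand in the strut at bed y of about -50 and +40 mm. Both collars met the lips at the expected height. I turned each 90°, and the wings look square across the slot. The rack is empty, and I never touched the ink jar.

**Check that disagreed:** the last automatic fit of the block gave x = 40 mm, past the 34 mm limit. It was a poor fit because the bolts' wings and the gate stand in front of the block, and the fence makes that position impossible. Fits right after the push gave about 31 and 33 mm, though they were poor too, because the gripper hid part of the block. The pictures show it touching the fence, square and flat.

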